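# Make up the ointment kit tray

## Task

Make up the kit tray for the next ointment: stand the larger white jar in the large round well, the amber dropper bottle in the small round well and the carton in the rectangular pocket, each flat on the bottom, and lay the longer mill roller in the slotted cradle with both axle ends fully home. Keep the jar and the bottle upright all the way, and leave the smaller jar and the shorter roller where they are.

Things in the scene. Friction and masses are not known exactly. Their poses are not given: they have to be found in the camera images.
- jar: The LARGER of the two white lidded plastic ointment jars: diameter 54 mm, height 52 mm (lid included). To be gathered. Stands upright; origin at the centre of its underside, z up. About 90 g.
- bottle: Amber glass dropper bottle, body diameter 34 mm and straight up to 60 mm, then a narrow black cap (21 mm) and rubber teat, 94 mm tall in all. To be gathered. Stands upright; origin at the centre of its underside, z up. About 90 g.
- carton: Plain closed cardboard carton, 60 mm (its x) by 36 mm (its y) by 60 mm high, standing upright. To be gathered. Origin at the centre of its underside. About 80 g.
- roller: The LONGER of two mill rollers, to be gathered: white ceramic barrel 34 mm dia, 72 mm long including a hexagonal steel collar (40 mm across flats, 7 mm wide) at each end that stops it rolling; 10 mm dia steel axle sticking out 26 mm at each end (124 mm overall, ends alike). Origin mid-roller on its axis, x along the axle. Starts lying on the bench, axis 20 mm above it. About 280 g.
- small_jar: Look-alike, stays where it is: a SMALLER white lidded jar, diameter 40 mm, height 40 mm. Origin at the centre of its underside.
- short_roller: Look-alike, stays where it is: a SHORTER mill roller of the same diameters (barrel 40 mm long, 72 mm overall), too short to span the cradle. Origin in its middle on the axis, x along the axle, 20 mm above the bench.
- jar_well: Grey block 100 (x) by 92 (y) by 17 mm with the LARGE round well: 70 mm dia, 12 mm deep, centred. One of four inserts fixed in a fixed shallow steel tray (270 x 230 mm, rim 14 mm), two by two, 130 mm apart in x and 110 mm in y, all turned like the tray; which is in which corner changes. Origin at the centre of its underside, 4 mm above the bench; the well's floor is 5 mm above the origin.
- bottle_well: Another insert of the tray, the same block with the SMALL round well: 50 mm in diameter, 12 mm deep, centred. Origin at the centre of its underside, 4 mm above the bench; the well's floor is 5 mm above the origin.
- carton_pocket: Another insert of the tray, the same block with a RECTANGULAR pocket, 76 mm (along its x) by 52 mm (along its y), 12 mm deep, centred. Origin at the centre of its underside, 4 mm above the bench; the pocket's floor is 5 mm above the origin.
- roller_cradle: Insert with two upright cheeks 8 mm thick at x = -48 and +48 mm on a 100 x 92 x 5 mm base. Open slots at y = 0: 13 mm wide from the bottom (29 mm above the origin) to 42 mm, then flared to 34 mm wide at the top (57 mm). The roller lies along x, barrel between the cheeks (88 mm clear); home, its axis is 34 mm above the origin (centre of the underside, 4 mm above the bench).

How it is judged (in metres and radians):
At the end, for the whole second after the job is handed in: Jar and bottle (10 mm) and carton (11 mm) centred in their wells, upright within 0.1 rad, on the floor +-3 mm; long roller in both slots: axis height 34 +-3 mm, x +-10, y +-4 mm, aligned 0.08 rad; small jar (upright) and short roller within 30 mm of their starts; all released, at rest (x of jar in the frame of jar_well between -0.01 and 0.01 m and y of jar in the frame of jar_well between -0.01 and 0.01 m and z of jar in the frame of jar_well between 0.002 and 0.008 m and angle between each of jar, bottle, carton, small_jar's own z axis and vertical below 0.1 rad and linear speed of each of jar, bottle, carton, roller, small_jar, short_roller below 0.02 m/s and angular speed of each of jar, bottle, carton, roller, small_jar, short_roller below 0.3 rad/s and x of bottle in the frame of bottle_well between -0.01 and 0.01 m and y of bottle in the frame of bottle_well between -0.01 and 0.01 m and z of bottle in the frame of bottle_well between 0.002 and 0.008 m and x of carton in the frame of carton_pocket between -0.011 and 0.011 m and y of carton in the frame of carton_pocket between -0.011 and 0.011 m and z of carton in the frame of carton_pocket between 0.002 and 0.008 m and x of roller in the frame of roller_cradle between -0.01 and 0.01 m and y of roller in the frame of roller_cradle between -0.004 and 0.004 m and z of roller in the frame of roller_cradle between 0.031 and 0.037 m and angle between the x axis of roller and the x axis of roller_cradle, either way round below 0.08 rad and distance of each of small_jar, short_roller from where it was at the start of the episode below 0.03 m); the robot touches nothing.
It fails at once if the jar or the bottle is tipped far over (angle between any of jar, bottle's own z axis and vertical above 0.7 rad).
It fails at once if the small jar or the short roller is moved more than 30 mm from where it began (distance of any of small_jar, short_roller from where it was at the start of the episode above 0.03 m).
It also fails if it takes over 114 s, if anything falls off the work surface, if the arm or the gripper's body presses on something with over 40 N, if the wrist force passes 120 N, or if a joint passes its speed limit or range.

## Robot

A 6-joint arm with a two-finger parallel gripper is mounted at the origin on the work surface. World frame = base frame: x ahead of the robot, y to its left, z up, the work surface at z = 0. Lengths are in mm, angles in rad, forces in N, time in s.
With the tool pointing down it reaches from about 350 to 975 mm from the base axis. Payload 7.1 kg.
Tool frame: the origin (TCP) lies on the mounting face of the last link; the fingertips stand 182 mm ahead of it and the grasp point (between the pads) lies 163 mm ahead of it; z points along the fingers, y is the direction in which the jaws open and shut (so a half turn about z gives the same grasp; the last joint's range is limited). The gripper opens to 88 mm and grips with 3 to 60 N. Pads are 20 mm wide; open, the fingers measure 115 mm over their backs; the gripper's body (75 mm by 178 mm) begins 61 mm behind the grasp point.
Start: joints at [1.114, 0.423, 1.63, -0, 1.089, -0.019], TCP at [264.936, 566.053, 404.675] pointing down, gripper open.
Joint ranges: [-3, 3], [-0.9, 2.11], [0.09, 2.58], [-1.31, 4.45], [0.11, 2.69], [-2.54, 2.54]. Speed limits (rad/s): [2.39, 2.39, 3.01, 3.14, 3.14, 3.14].

## Interface

Orientations are given as a rotation vector (axis times angle).
In Python, from workcell import ctrl, optics, nets gives the robot as it stands.
- The arm moves only by the tool send_rows, never from a script. Its argument "rows" is a list of rows, each an object with "offset": the shift along the tool's x, y, z in m, a list of three; "twist": the turn, a rotation vector about the tool's x, y, z in degrees, a list of three. A call has exactly 5 rows; each row shifts and turns the pose as measured when the row begins, along the tool's axes as they then stand; what a row does not reach is not made up. A row lasts 1/12 s, in which the tool goes at most 41.7 mm and 7.16 degrees, less where a joint would pass 70% of its speed; a pose out of reach is approached as far as the arm can. A call is refused whole if a number of a shift passes 0.0417 or a number of a turn 7.16, either way. A call with a gripper value outside its range is refused whole. "gripper" is the finger opening in m, from 0 to 0.0878, set as the call begins (left out, the last holds). The fingers move at their own pace and stop on an object; the grip force is fixed at half the most. Time passes only in rows, so rows that do not move let the fingers close, or fill a call up. It gives the time, the measured TCP pose, the force and the opening at its end, in the units of the state.
- ctrl.get_obs(): the state, without advancing time (a new reading comes with each control period).
- optics.get_image(name): name is "scene" or "top" or "wrist"; returns (picture, depth): 384x512x3 uint8, blue, green, red; 384x512 float32, mm along the optical axis (not along the pixel's ray), 0 where there is no reading.
- optics.camera_info(name): a dict with "K" (3x3 intrinsics, pixels), "k1" (the pictures are not rectified: a ray, as slopes to the right and down, at radius r is drawn at 1 + k1 r^2 times it, then the intrinsics apply), "pose" (4x4, takes a point from camera to world coordinates). Camera axes: x right, y down, z forward; pixel columns grow to the right and rows downward; lengths in mm; the calibration is good to about 2 mm. A picture is of the moment at which its call begins: read the wrist's pose just before it. camera_info takes no time and is no camera call; for the wrist camera it gives the pose at the moment of the call.
- ctrl.close_job(): hands the job in, once; it reports no verdict.
Trained networks look in the newest picture that a camera, given by its name, has taken for a name from the list of things; names that differ only in an ending like _2 or _b are one class to them, and where a whole thing is asked for, a point or a joint stands for the part that bears it (a point fixed in the world has none). Each returns a list of dicts, best first, with "conf" (0 to 1); they miss things now and then, are a little off and sometimes report something else, mostly with a low value. They report only what shows in the picture. A call takes as long as a camera call.
- nets.spot_in(camera, label): "extent" ([left, top, right, bottom] in pixels, round what is visible of it).
- nets.spot_point(camera, label): "position" ([column, row] in pixels: a listed point, or the origin of a listed thing).
The state is a dict: "t": time; "qpos": joint angles; "qvel": joint speeds; "joint_torque": joint torques, N m; "ee_pos": TCP position; "orientation": TCP orientation; "ft_force": force on the tool from outside, world axes, zero at the start; "moment": the same for the moment, N m; "width": finger opening in mm.
Only numpy, scipy, OpenCV 4.12 (cv2) and the standard library are available. Lean on these libraries where they do the work, as an engineer would, in place of code of your own. Each camera call takes 0.05 s, during which the arm holds its last target. There are 200 camera calls.

## Working session

There is one attempt and no reset: what is moved stays moved. The work goes in short steps, Python scripts to look and compute and a tool call to move; the robot and the scene stay as the last step left them, time stands still between calls to the robot, and variables do not carry over. Pictures are saved under pics/ and viewed, about 12 in all and at most 16, crops included, and the job is handed in when it is done.

Besides the shell and the picture viewer there is one more tool, called after "Request:" as a command line: name --argument value ..., lists and objects as JSON in quotes. send_rows: Moves the arm, as the interface text tells. Its arguments: {"type":"object","properties":{"rows":{"type":"array"},"gripper":{"type":"number"}},"required":["rows"]}

```bash
ls; mkdir -p pics
cat > h.py <<'E'
import numpy as np, cv2
from workcell import ctrl, optics, nets
def grab(n):
    info=optics.camera_info(n); im,d=optics.get_image(n); return im,d,info
def w2p(info,P):
    P=np.atleast_2d(P); T=np.linalg.inv(info['pose']); c=P@T[:3,:3].T+T[:3,3]
    s=c[:,:2]/c[:,2:]; r=(s**2).sum(1,keepdims=True); s=s*(1+info['k1']*r)
    K=np.array(info['K']); return s*[K[0,0],K[1,1]]+K[:2,2]
def ray(info,uv):
    K=np.array(info['K']); s0=(np.atleast_2d(uv)-K[:2,2])/[K[0,0],K[1,1]]; s=s0.copy()
    for _ in range(10): s=s0/(1+info['k1']*(s**2).sum(1,keepdims=True))
    return np.c_[s,np.ones(len(s))]
def cloud(info,d):
    v,u=np.mgrid[:d.shape[0],:d.shape[1]]
    c=ray(info,np.c_[u.ravel(),v.ravel()].astype(float))*d.reshape(-1,1)
    T=np.array(info['pose']); return (c@T[:3,:3].T+T[:3,3]).reshape(*d.shape,3)
def atz(info,uv,z):
    T=np.array(info['pose']); r=ray(info,uv)@T[:3,:3].T; o=T[:3,3]
    return o+r*((z-o[2])/r[:,2:])
E
python3 - <<'E'
from h import *
print(ctrl.get_obs())
names=['jar','bottle','carton','roller','small_jar','short_roller','jar_well','bottle_well','carton_pocket','roller_cradle']
for c in ['top','scene']:
    im,d,i=grab(c); cv2.imwrite(f'pics/{c}0.png',im); np.savez(f'{c}0.npz',im=im,d=d,**{k:np.array(i[k]) for k in i if k in('K','k1','pose')})
    print(c,np.round(i['pose'],3).tolist(),np.array(i['K']).tolist(),i['k1'])
    P=cloud(i,d)
    for n in names:
        b=nets.spot_in(c,n)[:2]; p=nets.spot_point(c,n)[:2]
        print(n,[(np.round(x['extent']).astype(int).tolist(),round(x['conf'],2)) for x in b],[(np.round(x['position'],1).tolist(),round(x['conf'],2), np.round(P[int(np.clip(x['position'][1],0,383)),int(np.clip(x['position'][0],0,511))]).tolist()) for x in p])
E
```

```text
pics
{'t': 0.0, 'qpos': array([ 1.11399768e+00,  4.23822234e-01,  1.63065678e+00, -1.63874310e-05,
        1.08862728e+00, -1.89992080e-02]), 'qvel': array([0.00081945, 0.00029113, 0.00187901, 0.00012903, 0.00138182,
       0.00041857]), 'joint_torque': array([ 9.17505058e-04, -5.44641423e+01, -2.73673135e+01,  6.43944880e-02,
        2.28146079e-02, -1.36097278e-04]), 'ee_pos': array([264.82558938, 565.82138282, 403.92616906]), 'orientation': array([-6.82128589e-01, -3.06629208e+00,  2.31577788e-03]), 'ft_force': array([-0.28395043, -0.68100329,  0.10074423]), 'moment': array([ 0.00793207, -0.03858369,  0.00450728]), 'width': 87.89611454200681}
top [[0.017, -0.993, 0.118, 417.234], [-1.0, -0.017, 0.005, -16.673], [-0.003, -0.118, -0.993, 1070.301], [0.0, 0.0, 0.0, 1.0]] [[374.59234136414676, 0.0, 251.53607759742187], [0.0, 374.59234136414676, 192.79023292087106], [0.0, 0.0, 1.0]] -0.10098514647027317
jar [([254, 221, 276, 238], 0.82)] [([262.2, 232.0], 0.68, [431.0, -42.0, 49.0])]
bottle [([372, 173, 386, 182], 0.61)] [([373.2, 177.5], 0.56, [590.0, -352.0, 40.0])]
carton [([295, 16
[... 1643 characters left out ...]
7, [575.0, -28.0, 34.0]), ([357.2, 162.2], 0.61, [566.0, 296.0, 7.0])]
small_jar [([168, 193, 185, 214], 0.54)] [([180.4, 209.6], 0.83, [449.0, -200.0, 20.0])]
short_roller [([97, 227, 124, 255], 0.64)] [([107.3, 239.7], 0.79, [451.0, -373.0, 36.0]), ([299.9, 157.2], 0.47, [456.0, 176.0, 8.0])]
jar_well [] [([298.4, 157.5], 0.51, [454.0, 174.0, 7.0])]
bottle_well [([333, 146, 384, 182], 0.88)] [([359.6, 164.3], 0.82, [575.0, 294.0, 7.0])]
carton_pocket [([275, 142, 324, 174], 0.71)] [([299.3, 160.0], 0.9, [465.0, 167.0, 7.0]), ([223.2, 246.2], 0.63, [610.0, -181.0, 34.0])]
roller_cradle [([168, 193, 189, 215], 0.42), ([259, 188, 285, 225], 0.36)] [([331.8, 180.3], 0.76, [577.0, 182.0, 8.0])]
```

Run:
```python
import cv2,numpy as np
im=cv2.imread('pics/top0.png')[140:260,115:405]
cv2.imwrite('pics/v1.png',cv2.resize(im,None,fx=2.75,fy=2.75,interpolation=cv2.INTER_CUBIC))
```

```text
(no output)
```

View pics/v1.png

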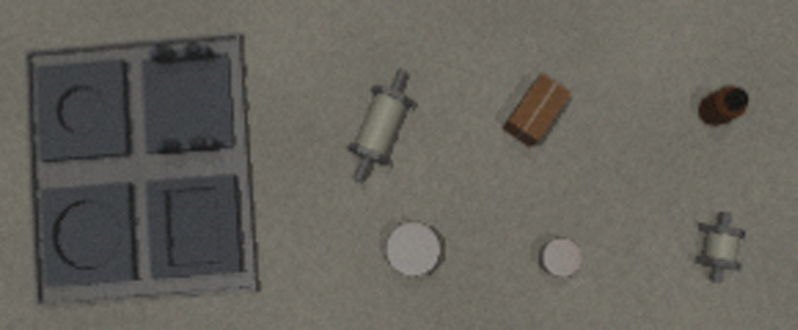

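View pics/scene0.png

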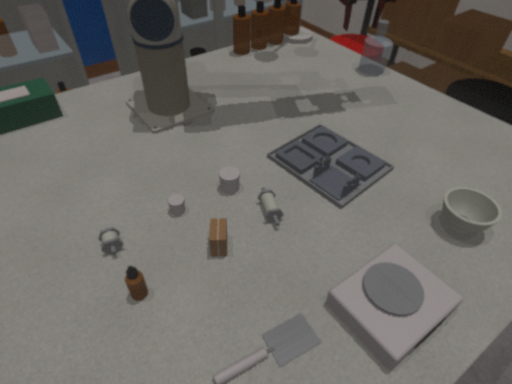

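The pictures agree with the networks. In the top view the tray is at columns 127–207, with the jar well bottom-left, the carton pocket bottom-right, the bottle well top-left and the cradle top-right. Its slots run along the image's vertical, about world x. The long roller is near (254,185), the carton (310,180), the bottle (378,178), the jar (265,230), the small jar (319,234) and the short roller (377,230). Next I refine these from depth.

Run:
```python
from h import *
def load(n):
    z=np.load(n+'0.npz'); return z['im'],z['d'],dict(K=z['K'],k1=float(z['k1']),pose=z['pose'])
reg={'jar':((430,-45),45,42,60),'small_jar':((430,-195),40,30,50),'carton':((580,-160),60,50,70),'roller':((570,-22),75,25,48),'short_roller':((450,-367),50,25,48),'bottle':((595,-355),45,30,70)}
for c in ['top','scene']:
    im,d,i=load(c); P=cloud(i,d); 
    b=P[(abs(P[...,0]-500)<60)&(abs(P[...,1]-100)<30)]; print(c,'bench z',np.median(b[:,2]),b[:,2].std())
    for n,(xy,r,lo,hi) in reg.items():
        m=(np.hypot(P[...,0]-xy[0],P[...,1]-xy[1])<r)&(P[...,2]>lo)&(P[...,2]<hi)
        q=P[m]; rr=cv2.minAreaRect(q[:,:2].astype(np.float32)); w,V=np.linalg.eigh(np.cov(q[:,:2].T))
        print(n,len(q),'med z',np.median(q[:,2]).round(1),'mean',q[:,:2].mean(0).round(1),'rect',np.round(rr[0],1),np.round(rr[1],1),round(rr[2],1),'pca ang',np.degrees(np.arctan2(V[1,1],V[0,1])).round(1))
o=ctrl.get_obs(); i=optics.camera_info('wrist'); R=cv2.Rodrigues(o['orientation'])[0]
W=np.array(i['pose']); print('wrist in tool',np.round(R.T@W[:3,:3],3).tolist(),np.round(R.T@(W[:3,3]-o['ee_pos']),1),np.array(i['K'])[0],i['k1']); print(np.round(R,3))
```

```text
top bench z 1.0262824027962552 4.635174204426435
jar 306 med z 52.2 mean [437.  -48.8] rect [437.1 -48.5] [48.7 51.7] 0.9 pca ang 97.4
small_jar 172 med z 40.5 mean [ 430.8 -198.3] rect [ 430.8 -198.5] [38.8 37.9] 21.5 pca ang 71.9
carton 295 med z 60.5 mean [ 579.8 -173.1] rect [ 580.6 -173.8] [36.  61.1] 56.1 pca ang 145.2
roller 338 med z 35.0 mean [563.2 -15.2] rect [564.  -15.1] [ 40.3 123.3] 67.9 pca ang 158.3
short_roller 188 med z 35.4 mean [ 442.3 -363.6] rect [ 441.7 -364.7] [40.4 69.1] 78.5 pca ang 170.8
bottle 91 med z 59.4 mean [ 584.  -359.6] rect [ 586.8 -366.5] [27.8 30.3] 4.2 pca ang -149.7
scene bench z -0.6446212633592268 5.583422342300039
jar 277 med z 50.5 mean [440.  -52.6] rect [438. -51.] [52.3 53.2] 12.3 pca ang 144.6
small_jar 188 med z 38.6 mean [ 434.4 -200.5] rect [ 433.  -199.4] [37.6 37.7] 61.2 pca ang 153.6
carton 416 med z 58.8 mean [ 582.4 -176.3] rect [ 579.7 -174.5] [35.9 62.3] 55.5 pca ang 143.9
roller 343 med z 34.0 mean [565.2 -19.4] rect [572.2 -20.7] [37.9 94.6] 67.4 pca ang 159.0
short_roller 300 med z 34.5 mean [ 445.5 -367.7] rect [ 446.9 -368.1] [38.4 50.7] 80.3 pca ang 170.4
bottle 284 med z 56.6 mean [ 597.9 -369.9] rect [ 592.3 -369.1] [33.1 27.9] 82.2 pca ang 85.6
wrist in tool [[-0.0, -0.971, -0.239], [1.0, -0.0, -0.0], [0.0, -0.239, 0.971]] [65.5  0.3 18.7] [327.57328406   0.         253.61586175] 0.02978538087240728
[[-0.906  0.424  0.   ]
 [ 0.424  0.906  0.   ]
 [-0.     0.    -1.   ]]
```

Request:
send_rows --rows '[{"offset": [-0.036, -0.019, 0], "twist": [0, 0, 0]}, {"offset": [-0.036, -0.019, 0], "twist": [0, 0, 0]}, {"offset": [-0.036, -0.019, 0], "twist": [0, 0, 0]}, {"offset": [-0.036, -0.019, 0], "twist": [0, 0, 0]}, {"offset": [-0.036, -0.019, 0], "twist": [0, 0, 0]}]'

```text
t: 2.52
ee_pos: [387.3, 404.9, 404.4]
orientation: [-0.663, -3.071, -0.007]
ft_force: [0.6, -0.1, 0.1]
width: 87.7
```

Request:
send_rows --rows '[{"offset": [-0.036, -0.019, 0], "twist": [0, 0, 0]}, {"offset": [-0.036, -0.019, 0], "twist": [0, 0, 0]}, {"offset": [-0.036, -0.019, 0], "twist": [0, 0, 0]}, {"offset": [-0.036, -0.019, 0], "twist": [0, 0, 0]}, {"offset": [0, 0, 0], "twist": [0, 0, 0]}]'

```text
t: 2.93
ee_pos: [491.8, 267.5, 405.1]
orientation: [0.668, 3.066, 0.008]
ft_force: [0.2, 0.1, -0.2]
width: 88.0
```

Run:
```python
from h import *
o=ctrl.get_obs(); print(o['t'],o['ee_pos'],np.linalg.norm(o['qvel']))
im,d,i=grab('wrist'); cv2.imwrite('pics/w1.png',im); np.savez('w10.npz',im=im,d=d,K=i['K'],k1=i['k1'],pose=i['pose'])
for n in ['jar_well','bottle_well','carton_pocket','roller_cradle']:
    p=nets.spot_point('wrist',n)[:1]; print(n,[(x['conf'],np.round(x['position'],1),atz(i,[x['position']],9).round(1)) for x in p])
```

```text
2.9333 [491.8278522  267.47443833 405.08639443] 0.0887535932139322
jar_well [(0.8, array([250.3, 121.5]), array([[444.5, 287.8,   9. ]]))]
bottle_well [(0.89, array([300.3, 216.3]), array([[571.8, 295.8,   9. ]]))]
carton_pocket [(0.95, array([169. , 170.3]), array([[455.7, 178.4,   9. ]]))]
roller_cradle [(0.69, array([224.8, 259. ]), array([[584.1, 188.4,   9. ]]))]
```

View pics/w1.png

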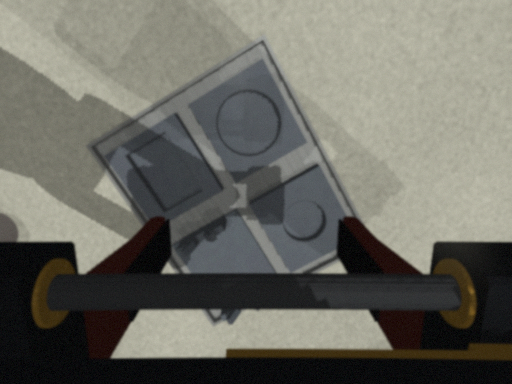

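The wrist picture shows the jar well around (248,122), the bottle well (304,218), the pocket (170,170) and the cradle partly hidden at (220,260). I'll fit the tray model to the edges in both images.

```bash
cat > tray.py <<'E'
from h import *
from scipy.optimize import minimize
def load(f):
    z=np.load(f); return z['im'],dict(K=z['K'],k1=float(z['k1']),pose=z['pose'])
def rect(w,h,z,c=(0,0)):
    t=np.linspace(-1,1,60); 
    q=np.r_[np.c_[t*w/2,0*t+h/2],np.c_[t*w/2,0*t-h/2],np.c_[0*t+w/2,t*h/2],np.c_[0*t-w/2,t*h/2]]+c
    return np.c_[q,0*q[:,0]+z]
def circ(r,z,c):
    a=np.linspace(0,2*np.pi,120); return np.c_[c[0]+r*np.cos(a),c[1]+r*np.sin(a),0*a+z]
J,B,C,R=(-65,55),(65,55),(-65,-55),(65,-55)
M=np.r_[rect(270,230,14),*[rect(100,92,21,c) for c in (J,B,C)],circ(35,21,J),circ(25,21,B),rect(76,52,21,C)]
def emap(im,mask=None,s=1.2):
    g=cv2.GaussianBlur(cv2.cvtColor(im,cv2.COLOR_BGR2GRAY).astype(np.float32),(0,0),s)
    e=np.hypot(cv2.Sobel(g,cv2.CV_32F,1,0),cv2.Sobel(g,cv2.CV_32F,0,1)); e=np.minimum(e,60)
    if mask is not None: e[mask]=0
    return e
def place(p,M=M):
    c,s=np.cos(p[2]),np.sin(p[2]); return np.c_[p[0]+c*M[:,0]-s*M[:,1],p[1]+s*M[:,0]+c*M[:,1],M[:,2]]
def score(p,views):
    t=0
    for e,i in views:
        uv=w2p(i,place(p)).astype(np.float32); t-=cv2.remap(e,uv[:,0].copy(),uv[:,1].copy(),cv2.INTER_LINEAR).mean()
    return t
E
python3 - <<'E'
from tray import *
im,i=load('w10.npz'); m=np.zeros(im.shape[:2],bool); m[265:]=1; m[210:,:175]=1; m[210:,335:]=1
it,jt=load('top0.npz')
vs={'w':[(emap(im,m),i)],'t':[(emap(it),jt)]}; vs['wt']=vs['w']+vs['t']
for k,v in vs.items():
    best=min((minimize(score,[514+a,237+b,np.radians(4.5+g)],args=(v,),method='Nelder-Mead',options=dict(initial_simplex=[[514+a,237+b,np.radians(4.5+g)],[519+a,237+b,np.radians(4.5+g)],[514+a,242+b,np.radians(4.5+g)],[514+a,237+b,np.radians(6+g)]])) for a in(-5,0,5) for b in (-5,0,5) for g in (-2,0,2)),key=lambda r:r.fun)
    p=best.x; print(k,p[:2].round(1),np.degrees(p[2]).round(2),best.fun)
    print({n:place(p,np.array([[*c,9]]))[0,:2].round(1).tolist() for n,c in dict(jar=J,bottle=B,carton=C,cradle=R).items()})
    if k=='w':
        v2=cv2.resize(im,None,fx=1.5,fy=1.5)
        for u in w2p(i,place(p)): cv2.circle(v2,tuple(int(round(1.5*x+.25)) for x in u),0,(0,255,0),-1)
        cv2.imwrite('pics/v2.png',v2[:460,:])
E
```

```text
w [515.7 235.9] 5.59 -36.622806549072266
{'jar': [445.7, 284.3], 'bottle': [575.1, 297.0], 'carton': [456.4, 174.8], 'cradle': [585.8, 187.5]}
t [514.2 230.6] 5.45 -38.158111572265625
{'jar': [444.2, 279.2], 'bottle': [573.6, 291.5], 'carton': [454.7, 169.7], 'cradle': [584.1, 182.0]}
wt [515.4 236.7] 5.86 -70.35653686523438
{'jar': [445.1, 284.8], 'bottle': [574.4, 298.0], 'carton': [456.3, 175.3], 'cradle': [585.7, 188.6]}
```

View pics/v2.png

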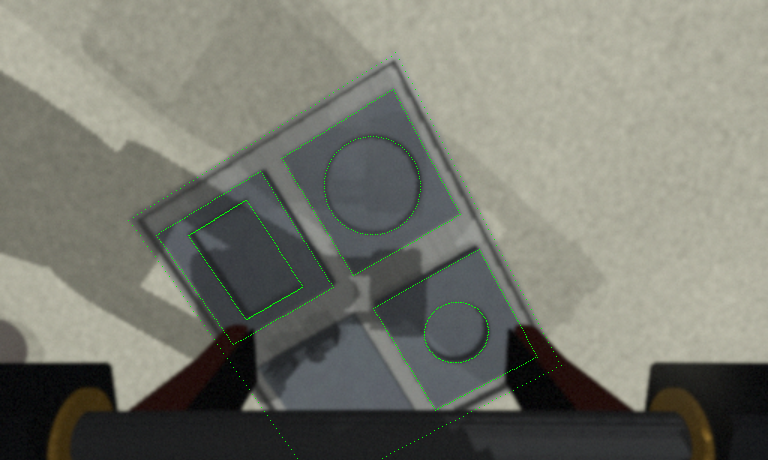

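Run:
```python
from tray import *
o=ctrl.get_obs(); print(o['t'],o['ee_pos'],o['orientation'],np.linalg.norm(o['qvel']))
im,d,i=grab('wrist'); np.savez('w20.npz',im=im,d=d,K=i['K'],k1=i['k1'],pose=i['pose'])
m=np.zeros(im.shape[:2],bool); m[265:]=1; m[210:,:175]=1; m[210:,335:]=1
it,jt=load('top0.npz')
import tray
full=tray.M
wells=np.r_[*[rect(100,92,21,c) for c in (J,B,C)],circ(35,21,J),circ(25,21,B),rect(76,52,21,C)]
for nm,MM in (('full',full),('wells',wells),('rim',rect(270,230,14))):
  for k,v in {'w':[(emap(im,m),i)],'t':[(emap(it),jt)]}.items():
    f=lambda p:-sum(cv2.remap(e,*[np.float32(x) for x in w2p(ii,place(p,MM)).T],cv2.INTER_LINEAR).mean() for e,ii in v)
    best=min((minimize(f,s,method='Nelder-Mead',options=dict(initial_simplex=np.array(s)+[[0,0,0],[4,0,0],[0,4,0],[0,0,.03]])) for s in [[514+a,235+b,.1] for a in(-6,-3,0,3,6) for b in (-9,-6,-3,0,3)]),key=lambda r:r.fun)
    p=best.x; print(nm,k,p[:2].round(1),np.degrees(p[2]).round(2),round(best.fun,1))
```

```text
3.1833 [487.87654858 272.94163889 404.7445204 ] [0.65956379 3.07083482 0.00911247] 0.016098481889031326
full w [516.  235.7] 5.63 -35.2
full t [514.1 230.6] 5.43 -38.2
wells w [516.  235.7] 5.69 -36.7
wells t [514.  229.7] 5.13 -36.0
rim w [516.8 234.1] 4.7 -29.3
rim t [514.3 232.2] 5.55 -52.6
```

```bash
cat > go.py <<'E'
import sys,json
from h import *
from scipy.spatial.transform import Rotation as Ro
def plan(target,yaw,n=None,cur=None,pr=True):
    """target: grasp point world mm; yaw: direction of tool y, deg (mod 180 -> nearest)."""
    o=ctrl.get_obs(); R0=Ro.from_rotvec(o['orientation']); p0=np.array(o['ee_pos'])
    if cur is not None: p0,R0=cur
    y0=R0.as_matrix()[:,1]; a0=np.degrees(np.arctan2(y0[1],y0[0]))
    yaw=a0+((yaw-a0+90)%180-90); a=np.radians(yaw)
    y=np.array([np.cos(a),np.sin(a),0]); z=np.array([0,0,-1.]); R1=Ro.from_matrix(np.c_[np.cross(y,z),y,z])
    p1=np.array(target,float)+[0,0,163]
    rv=(R0.inv()*R1).as_rotvec(degrees=True); D=np.linalg.norm(p1-p0)
    if n is None: n=max(int(np.ceil(D/40)),int(np.ceil(np.linalg.norm(rv)/6.5)),1)
    rows=[];R=R0
    for k in range(n):
        off=R.inv().apply((p1-p0)/n)/1000; rows.append((off.round(4).tolist(),(rv/n).round(2).tolist())); R=R*Ro.from_rotvec(rv/n,degrees=True)
    if pr:
        print('t',o['t'],'grasp',(p0-[0,0,163]).round(1),'yaw',a0.round(1),'D',D.round(1),'n',n,'rv',rv.round(2),'F',np.round(o['ft_force'],1),'w',round(o['width'],1))
        for r in rows: print(json.dumps({"offset":r[0],"twist":r[1]}))
    return p1,R1
def via(*wps):
    cur=None
    for w in wps: cur=plan(*w,cur=cur)
E
python3 -c "
from go import *
via(((563.5,-16,120),68.5))"
```

```text
t 3.2333 grasp [487.7 273.2 241.8] yaw 65.8 D 322.8 n 9 rv [ 0.33 -0.02 -2.71] F [ 0.7  0.  -0.4] w 87.8
{"offset": [-0.0209, -0.0259, 0.0134], "twist": [0.04, -0.0, -0.3]}
{"offset": [-0.0207, -0.026, 0.0134], "twist": [0.04, -0.0, -0.3]}
{"offset": [-0.0206, -0.0261, 0.0134], "twist": [0.04, -0.0, -0.3]}
{"offset": [-0.0204, -0.0262, 0.0134], "twist": [0.04, -0.0, -0.3]}
{"offset": [-0.0203, -0.0263, 0.0134], "twist": [0.04, -0.0, -0.3]}
{"offset": [-0.0202, -0.0264, 0.0135], "twist": [0.04, -0.0, -0.3]}
{"offset": [-0.02, -0.0265, 0.0135], "twist": [0.04, -0.0, -0.3]}
{"offset": [-0.0199, -0.0266, 0.0135], "twist": [0.04, -0.0, -0.3]}
{"offset": [-0.0197, -0.0267, 0.0135], "twist": [0.04, -0.0, -0.3]}
```

Request:
send_rows --rows '[{"offset": [-0.021, -0.026, 0.0134], "twist": [0.04, 0, -0.3]}, {"offset": [-0.0207, -0.026, 0.0134], "twist": [0.04, 0, -0.3]}, {"offset": [-0.0206, -0.0261, 0.0134], "twist": [0.04, 0, -0.3]}, {"offset": [-0.0204, -0.0262, 0.0134], "twist": [0.04, 0, -0.3]}, {"offset": [-0.0203, -0.0263, 0.0134], "twist": [0.04, 0, -0.3]}]'

```text
t: 3.65
ee_pos: [529.5, 121.6, 338.5]
orientation: [0.58, 3.08, 0.015]
ft_force: [0.1, -0.8, 0.7]
width: 87.9
```

Request:
send_rows --rows '[{"offset": [-0.0202, -0.0264, 0.0135], "twist": [0.04, 0, -0.3]}, {"offset": [-0.02, -0.0265, 0.0135], "twist": [0.04, 0, -0.3]}, {"offset": [-0.02, -0.0266, 0.0135], "twist": [0.04, 0, -0.3]}, {"offset": [-0.0197, -0.0267, 0.0135], "twist": [0.04, 0, -0.3]}, {"offset": [0, 0, 0], "twist": [0, 0, 0]}]'

```text
t: 4.07
ee_pos: [567.9, -7.0, 279.7]
orientation: [0.529, 3.09, 0.01]
ft_force: [-0.9, -0.2, -0.1]
width: 87.9
```

Run:
```python
from go import *
plan((563.5,-16,60),68.5)
for _ in range(2): im,d,i=grab('wrist')
cv2.imwrite('pics/w3.png',im); P=cloud(i,d)
m=(np.hypot(P[...,0]-563,P[...,1]+16)<75)&(P[...,2]>22)&(P[...,2]<50); q=P[m]; rr=cv2.minAreaRect(q[:,:2].astype(np.float32)); w,V=np.linalg.eigh(np.cov(q[:,:2].T))
print(len(q),np.median(q[:,2]),q.mean(0),rr,np.degrees(np.arctan2(V[1,1],V[0,1])))
print(i['pose'][:3,3])
plan((563.5,-16,60),68.5)
```

```text
t 4.0667 grasp [567.9  -7.  116.7] yaw 70.6 D 57.6 n 2 rv [0.42 0.28 2.06] F [-0.9 -0.2 -0.1] w 87.9
{"offset": [0.0007, -0.0052, 0.0283], "twist": [0.21, 0.14, 1.03]}
{"offset": [0.0006, -0.0051, 0.0283], "twist": [0.21, 0.14, 1.03]}
5650 35.642448857997294 [560.37936283 -13.64443102  33.91657536] ((563.3432006835938, -14.920063018798828), (45.46599578857422, 123.96977996826172), 69.23760223388672) 158.47119777732573
[506.04501456  17.02333202 261.43647229]
t 4.1667 grasp [567.3  -4.1 118.2] yaw 70.6 D 59.5 n 2 rv [0.48 0.27 2.08] F [-0.5  0.7  1.2] w 87.7
{"offset": [-0.0001, -0.0065, 0.029], "twist": [0.24, 0.14, 1.04]}
{"offset": [-0.0002, -0.0064, 0.0291], "twist": [0.24, 0.14, 1.04]}
```

View pics/w3.png

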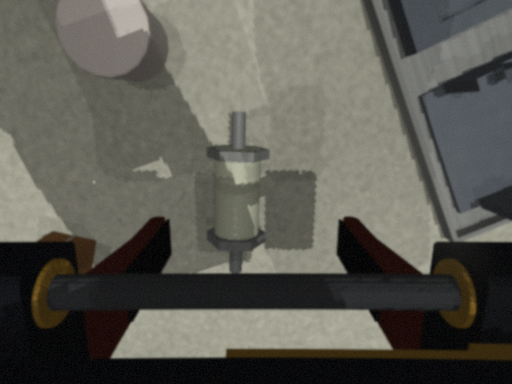

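```bash
python3 -c "
from go import *
plan((563.5,-15.2,40),68.5,4)"
```

```text
t 4.1667 grasp [567.3  -4.1 118.2] yaw 70.6 D 79.0 n 4 rv [0.48 0.27 2.08] F [-0.5  0.7  1.2] w 87.7
{"offset": [0.0001, -0.0031, 0.0195], "twist": [0.12, 0.07, 0.52]}
{"offset": [0.0, -0.0031, 0.0195], "twist": [0.12, 0.07, 0.52]}
{"offset": [-0.0, -0.003, 0.0195], "twist": [0.12, 0.07, 0.52]}
{"offset": [-0.0001, -0.003, 0.0195], "twist": [0.12, 0.07, 0.52]}
```

Request:
send_rows --rows '[{"offset": [0, -0.0031, 0.0195], "twist": [0.12, 0.07, 0.52]}, {"offset": [0, -0.0031, 0.0195], "twist": [0.12, 0.07, 0.52]}, {"offset": [0, -0.003, 0.0195], "twist": [0.12, 0.07, 0.52]}, {"offset": [0, -0.003, 0.0195], "twist": [0.12, 0.07, 0.52]}, {"offset": [0, 0, 0], "twist": [0, 0, 0]}]'

```text
t: 4.58
ee_pos: [564.4, -5.2, 205.4]
orientation: [0.571, 3.082, 0.004]
ft_force: [-1.1, -0.6, -0.0]
width: 87.7
```

```bash
python3 -c "
from go import *
plan((563.5,-15.2,23),68.5,2)"
```

```text
t 4.5833 grasp [564.4  -5.2  42.4] yaw 69.0 D 21.8 n 2 rv [0.21 0.39 0.52] F [-1.1 -0.6 -0. ] w 87.7
{"offset": [-0.0013, -0.0049, 0.0097], "twist": [0.1, 0.19, 0.26]}
{"offset": [-0.0013, -0.0049, 0.0097], "twist": [0.1, 0.19, 0.26]}
```

Request:
send_rows --rows '[{"offset": [-0.0013, -0.0098, 0.0065], "twist": [0.1, 0.19, 0.26]}, {"offset": [-0.001, 0, 0.0065], "twist": [0.1, 0.19, 0.26]}, {"offset": [0, 0, 0.0065], "twist": [0, 0, 0]}, {"offset": [0, 0, 0], "twist": [0, 0, 0]}, {"offset": [0, 0, 0], "twist": [0, 0, 0]}]'

```text
t: 5.0
ee_pos: [564.2, -11.0, 188.0]
orientation: [0.576, 3.085, 0.002]
ft_force: [0.0, 0.1, 0.2]
width: 88.1
```

```bash
python3 -c "
from go import *
plan((563.5,-15.2,22),68.5,1)"
```

```text
t 5.0 grasp [564.2 -11.   25. ] yaw 68.9 D 5.3 n 1 rv [0.1  0.19 0.36] F [0.  0.1 0.2] w 88.1
{"offset": [-0.0009, -0.0042, 0.003], "twist": [0.1, 0.19, 0.36]}
```

Request:
send_rows --rows '[{"offset": [-0.001, -0.006, 0.003], "twist": [0.1, 0.19, 0.36]}, {"offset": [0, 0, 0], "twist": [0, 0, 0]}, {"offset": [0, 0, 0], "twist": [0, 0, 0]}, {"offset": [0, 0, 0], "twist": [0, 0, 0]}, {"offset": [0, 0, 0], "twist": [0, 0, 0]}]' --gripper 0.02

```text
t: 5.42
ee_pos: [563.6, -17.8, 186.5]
orientation: [0.587, 3.084, 0.0]
ft_force: [-0.5, -0.3, 0.3]
width: 58.1
```

Request:
send_rows --rows '[{"offset": [0, 0, 0], "twist": [0, 0, 0]}, {"offset": [0, 0, 0], "twist": [0, 0, 0]}, {"offset": [0, 0, 0], "twist": [0, 0, 0]}, {"offset": [0, 0, 0], "twist": [0, 0, 0]}, {"offset": [0, 0, 0], "twist": [0, 0, 0]}]' --gripper 0.02

```text
t: 5.83
ee_pos: [563.9, -17.8, 186.9]
orientation: [0.588, 3.082, 0.001]
ft_force: [-0.7, -0.8, -0.2]
width: 33.5
```

```bash
python3 -c "
from go import *
via(((563.5,-15.2,105),68.5,2),((585.5,186,105),95.5))"
```

```text
t 5.8333 grasp [563.9 -17.8  23.9] yaw 68.4 D 81.1 n 2 rv [ 0.07  0.2  -0.09] F [-0.7 -0.8 -0.2] w 33.5
{"offset": [0.0005, 0.0012, -0.0405], "twist": [0.04, 0.1, -0.05]}
{"offset": [0.0006, 0.0012, -0.0405], "twist": [0.04, 0.1, -0.05]}
t 5.8333 grasp [563.5 -15.2 105. ] yaw 68.5 D 202.4 n 6 rv [  0.   0. -27.] F [-0.7 -0.8 -0.2] w 33.5
{"offset": [0.0089, 0.0325, 0.0], "twist": [0.0, 0.0, -4.5]}
{"offset": [0.0063, 0.0331, 0.0], "twist": [0.0, 0.0, -4.5]}
{"offset": [0.0037, 0.0335, 0.0], "twist": [0.0, 0.0, -4.5]}
{"offset": [0.001, 0.0337, 0.0], "twist": [0.0, 0.0, -4.5]}
{"offset": [-0.0016, 0.0337, 0.0], "twist": [0.0, 0.0, -4.5]}
{"offset": [-0.0043, 0.0335, 0.0], "twist": [0.0, 0.0, -4.5]}
```

Request:
send_rows --rows '[{"offset": [0, 0, -0.02], "twist": [0, 0, 0]}, {"offset": [0, 0, -0.03], "twist": [0, 0, 0]}, {"offset": [0, 0, -0.03], "twist": [0, 0, 0]}, {"offset": [0.009, 0.025, -0.01], "twist": [0, 0, -4]}, {"offset": [0.009, 0.0325, 0], "twist": [0, 0, -4.5]}]'

```text
t: 6.25
ee_pos: [564.1, 39.5, 277.2]
orientation: [-0.362, -3.116, 0.002]
ft_force: [0.2, -0.0, -3.5]
width: 33.3
```

Request:
send_rows --rows '[{"offset": [0.006, 0.0331, 0], "twist": [0, 0, -4.5]}, {"offset": [0.004, 0.0335, 0], "twist": [0, 0, -4.5]}, {"offset": [0.001, 0.034, 0], "twist": [0, 0, -4.5]}, {"offset": [-0.0016, 0.02, 0], "twist": [0, 0, -2]}, {"offset": [0, 0, 0], "twist": [0, 0, 0]}]'

```text
t: 6.67
ee_pos: [568.9, 169.5, 278.6]
orientation: [0.091, -3.138, -0.001]
ft_force: [-0.9, -0.6, -1.7]
width: 32.8
```

```bash
python3 -c "
from go import *
plan((585.5,186,105),95.5)"
```

```text
t 6.6667 grasp [568.9 169.5 115.6] yaw 93.3 D 25.7 n 1 rv [ 0.03 -0.15 -2.19] F [-0.9 -0.6 -1.7] w 32.8
{"offset": [-0.0176, 0.0155, 0.0106], "twist": [0.03, -0.15, -2.19]}
```

Request:
send_rows --rows '[{"offset": [-0.0088, 0.0078, 0], "twist": [0, 0, -1.1]}, {"offset": [-0.0088, 0.0078, 0], "twist": [0, 0, -1.1]}, {"offset": [0, 0, 0], "twist": [0, 0, 0]}, {"offset": [0, 0, 0], "twist": [0, 0, 0]}, {"offset": [0, 0, 0], "twist": [0, 0, 0]}]'

```text
t: 7.08
ee_pos: [584.5, 186.2, 276.6]
orientation: [0.154, -3.13, 0.003]
ft_force: [-0.4, -0.2, -2.9]
width: 33.0
```

Run:
```python
from tray import *
from go import plan
plan((585.5,186,105),95.5)
im,d,i=grab('wrist'); np.savez('w40.npz',im=im,d=d,K=i['K'],k1=i['k1'],pose=i['pose'])
plan((585.5,186,105),95.5)
v=cv2.resize(im,None,fx=1.5,fy=1.5)
ch=np.r_[rect(8,92,61,(17,-55)),rect(8,92,61,(113,-55))]
for p,c in (((516,235.7,np.radians(5.6)),(0,255,0)),((514.2,231.5,np.radians(5.4)),(0,0,255))):
    for u in w2p(i,place(p,np.r_[M,ch])): 
        if abs(u[0])<1000 and abs(u[1])<1000: cv2.circle(v,tuple(int(round(1.5*x+.25)) for x in u),0,c,-1)
cv2.imwrite('pics/v4.png',v)
```

```text
t 7.0833 grasp [584.5 186.2 113.6] yaw 95.6 D 8.6 n 1 rv [-0.07 -0.43  0.12] F [-0.4 -0.2 -2.9] w 33.0
{"offset": [-0.001, -0.0003, 0.0085], "twist": [-0.07, -0.43, 0.12]}
t 7.1333 grasp [584.4 186.  113.5] yaw 95.6 D 8.6 n 1 rv [-0.08 -0.46  0.11] F [ 0.1 -0.2 -3.2] w 33.2
{"offset": [-0.0012, -0.0001, 0.0085], "twist": [-0.08, -0.46, 0.11]}
```

View pics/v4.png

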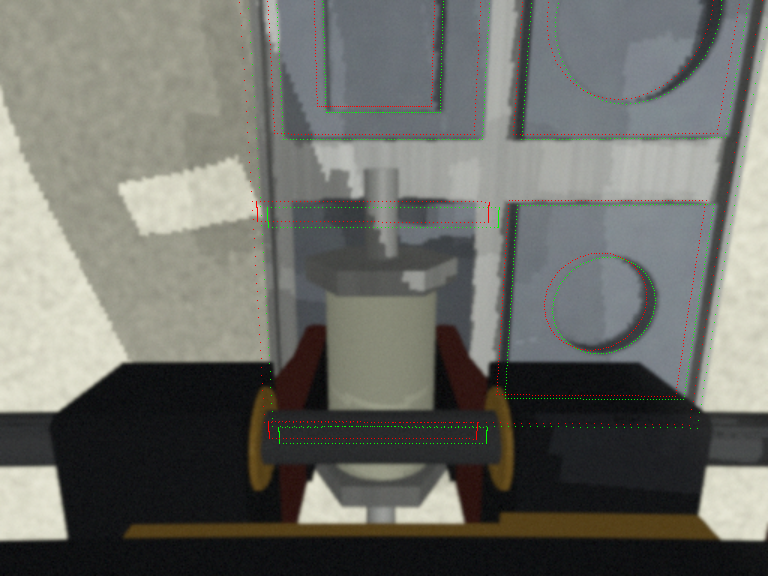

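Request:
send_rows --rows '[{"offset": [-0.0025, 0.0015, 0.01], "twist": [-0.08, -0.4, 0.1]}, {"offset": [0, 0, 0.012], "twist": [0, 0, 0]}, {"offset": [0, 0, 0.012], "twist": [0, 0, 0]}, {"offset": [0, 0, 0], "twist": [0, 0, 0]}, {"offset": [0, 0, 0], "twist": [0, 0, 0]}]'

```text
t: 7.55
ee_pos: [586.0, 185.2, 238.0]
orientation: [0.144, -3.136, 0.001]
ft_force: [-0.5, 0.7, -1.9]
width: 33.6
```

```bash
python3 -c "
from go import *
plan((587,187.5,43),95.6,4)"
```

```text
t 7.55 grasp [586.  185.2  75. ] yaw 95.3 D 32.1 n 4 rv [-0.03 -0.14 -0.33] F [-0.5  0.7 -1.9] w 33.6
{"offset": [-0.0003, 0.0006, 0.008], "twist": [-0.01, -0.03, -0.08]}
{"offset": [-0.0003, 0.0006, 0.008], "twist": [-0.01, -0.03, -0.08]}
{"offset": [-0.0003, 0.0006, 0.008], "twist": [-0.01, -0.03, -0.08]}
{"offset": [-0.0003, 0.0006, 0.008], "twist": [-0.01, -0.03, -0.08]}
```

Request:
send_rows --rows '[{"offset": [-0.001, 0.0035, 0.007], "twist": [0, -0.1, -0.3]}, {"offset": [0, 0, 0.007], "twist": [0, 0, 0]}, {"offset": [0, 0, 0.007], "twist": [0, 0, 0]}, {"offset": [0, 0, 0.007], "twist": [0, 0, 0]}, {"offset": [0, 0, 0], "twist": [0, 0, 0]}]'

```text
t: 7.97
ee_pos: [586.5, 189.1, 206.6]
orientation: [0.153, -3.137, 0.001]
ft_force: [1.0, 0.6, -2.6]
width: 32.9
```

```bash
python3 -c "
from go import *
plan((587,187.5,43),95.6,4)"
```

```text
t 7.9667 grasp [586.5 189.1  43.6] yaw 95.6 D 1.7 n 4 rv [-0.04 -0.07  0.  ] F [ 1.   0.6 -2.6] w 32.9
{"offset": [-0.0001, -0.0004, 0.0002], "twist": [-0.01, -0.02, 0.0]}
{"offset": [-0.0001, -0.0004, 0.0002], "twist": [-0.01, -0.02, 0.0]}
{"offset": [-0.0001, -0.0004, 0.0002], "twist": [-0.01, -0.02, 0.0]}
{"offset": [-0.0001, -0.0004, 0.0002], "twist": [-0.01, -0.02, 0.0]}
```

Request:
send_rows --rows '[{"offset": [0, -0.001, 0.001], "twist": [0, 0, 0]}, {"offset": [0, 0, 0], "twist": [0, 0, 0]}, {"offset": [0, 0, 0], "twist": [0, 0, 0]}, {"offset": [0, 0, 0], "twist": [0, 0, 0]}, {"offset": [0, 0, 0], "twist": [0, 0, 0]}]' --gripper 0.07

```text
t: 8.38
ee_pos: [587.5, 188.3, 206.5]
orientation: [-0.154, 3.137, -0.0]
ft_force: [-0.3, 0.8, -0.4]
width: 63.2
```

Request:
send_rows --rows '[{"offset": [0, 0, -0.015], "twist": [0, 0, 0]}, {"offset": [0, 0, -0.035], "twist": [0, 0, 0]}, {"offset": [0, 0, -0.04], "twist": [0, 0, 0]}, {"offset": [0, 0, -0.04], "twist": [0, 0, 0]}, {"offset": [0, 0, 0], "twist": [0, 0, 0]}]'

```text
t: 8.8
ee_pos: [587.1, 188.2, 340.5]
orientation: [0.153, -3.135, 0.002]
ft_force: [1.3, 0.2, 1.3]
width: 69.7
```

Run:
```python
from tray import *
from go import via
im,d,i=grab('wrist'); P=cloud(i,d)
p=(516,235.7,np.radians(5.6)); c0=place(p,np.array([[65,-55,0.]]))[0]
c,s=np.cos(p[2]),np.sin(p[2]); X=P[...,0]-c0[0]; Y=P[...,1]-c0[1]; L=np.stack([c*X+s*Y,-s*X+c*Y,P[...,2]-4],-1)
def st(m,n): q=L[m]; print(n,len(q),q.mean(0).round(1) if len(q) else '',np.percentile(q[:,2],[10,50,90]).round(1) if len(q) else '')
st((abs(L[...,0])<25)&(abs(L[...,1])<14)&(L[...,2]>30),'barrel')
st((L[...,0]<-53)&(L[...,0]>-62)&(abs(L[...,1])<10)&(L[...,2]>22),'axle-')
st((L[...,0]>53)&(L[...,0]<62)&(abs(L[...,1])<10)&(L[...,2]>22),'axle+')
im2,d2,i2=grab('scene'); v=np.vstack([cv2.resize(im,(640,480))[:,:],]); s=cv2.resize(im2[130:210,255:400],None,fx=4,fy=4,interpolation=cv2.INTER_CUBIC)
cv2.imwrite('pics/v5.png',s); cv2.imwrite('pics/w5.png',im)
via(((437.5,-49,110),120),)
```

```text
barrel 9314 [-1.760e+01  1.000e-01  2.225e+02] [ 50.6 264.  273.4]
axle- 132 [-57.2   1.7  39.1] [37.2 39.6 40.5]
axle+ 73 [56.7  1.7 39.3] [38.  39.4 40.7]
t 8.9 grasp [585.3 187.6 171.9] yaw 95.6 D 285.8 n 8 rv [-1.00e-02 -5.90e-01 -2.44e+01] F [ 0.1  0.2 -0.4] w 69.6
{"offset": [0.0212, -0.0276, 0.008], "twist": [-0.0, -0.07, -3.05]}
{"offset": [0.0226, -0.0264, 0.008], "twist": [-0.0, -0.07, -3.05]}
{"offset": [0.024, -0.0252, 0.008], "twist": [-0.0, -0.07, -3.05]}
{"offset": [0.0254, -0.0239, 0.0079], "twist": [-0.0, -0.07, -3.05]}
{"offset": [0.0266, -0.0225, 0.0079], "twist": [-0.0, -0.07, -3.05]}
{"offset": [0.0278, -0.0211, 0.0079], "twist": [-0.0, -0.07, -3.05]}
{"offset": [0.0289, -0.0196, 0.0078], "twist": [-0.0, -0.07, -3.05]}
{"offset": [0.0299, -0.018, 0.0078], "twist": [-0.0, -0.07, -3.05]}
```

View pics/v5.png

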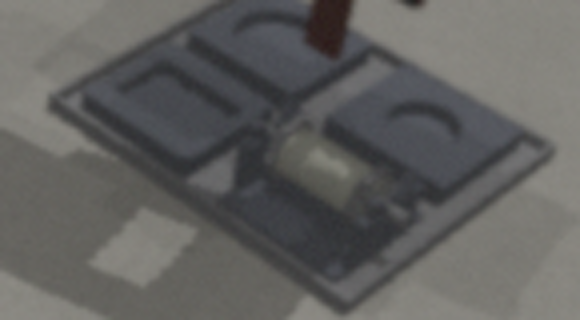

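Both axle tops sit 39 mm above the insert's origin, so the axis is at 34 mm: the roller is home. Next is the jar.

```bash
python3 -c "
from go import *
via(((437.5,-49,100),90))"
```

```text
t 8.9 grasp [585.3 187.6 171.9] yaw 95.6 D 288.1 n 8 rv [-0.17 -0.56  5.6 ] F [ 0.1  0.2 -0.4] w 69.6
{"offset": [0.0212, -0.0276, 0.0093], "twist": [-0.02, -0.07, 0.7]}
{"offset": [0.0209, -0.0279, 0.0092], "twist": [-0.02, -0.07, 0.7]}
{"offset": [0.0205, -0.0281, 0.0092], "twist": [-0.02, -0.07, 0.7]}
{"offset": [0.0202, -0.0284, 0.0092], "twist": [-0.02, -0.07, 0.7]}
{"offset": [0.0199, -0.0286, 0.0091], "twist": [-0.02, -0.07, 0.7]}
{"offset": [0.0195, -0.0289, 0.0091], "twist": [-0.02, -0.07, 0.7]}
{"offset": [0.0192, -0.0291, 0.0091], "twist": [-0.02, -0.07, 0.7]}
{"offset": [0.0188, -0.0293, 0.009], "twist": [-0.02, -0.07, 0.7]}
```

Request:
send_rows --rows '[{"offset": [0.0212, -0.0276, 0], "twist": [0, -0.07, 0.7]}, {"offset": [0.0209, -0.0279, 0.01], "twist": [0, -0.07, 0.7]}, {"offset": [0.0205, -0.0281, 0.01], "twist": [0, -0.07, 0.7]}, {"offset": [0.0202, -0.0284, 0.01], "twist": [0, -0.07, 0.7]}, {"offset": [0.02, -0.0286, 0.01], "twist": [0, -0.07, 0.7]}]' --gripper 0.087

```text
t: 9.32
ee_pos: [490.9, 39.9, 291.2]
orientation: [0.066, -3.14, 0.002]
ft_force: [-0.1, -0.1, 0.3]
width: 86.7
```

Request:
send_rows --rows '[{"offset": [0.0195, -0.0289, 0.01], "twist": [0, -0.07, 0.7]}, {"offset": [0.0192, -0.0291, 0.01], "twist": [0, -0.07, 0.7]}, {"offset": [0.019, -0.0293, 0.01], "twist": [0, -0.07, 0.7]}, {"offset": [0, -0.003, 0], "twist": [0, 0, 0]}, {"offset": [0, 0, 0], "twist": [0, 0, 0]}]'

```text
t: 9.73
ee_pos: [423.7, -58.6, 252.3]
orientation: [-0.001, -3.126, -0.002]
ft_force: [1.2, 0.9, -0.1]
width: 87.1
```

Run:
```python
from go import *
for _ in range(2): im,d,i=grab('wrist')
P=cloud(i,d)
m=(np.hypot(P[...,0]-437,P[...,1]+49)<40)&(P[...,2]>44)&(P[...,2]<60); q=P[m]
print(len(q),np.median(q[:,2]),q.mean(0).round(1),cv2.minAreaRect(q[:,:2].astype(np.float32)))
plan((437.5,-49,40),90,4)
```

```text
5171 53.142859843672994 [430.4 -49.3  52.9] ((429.7337646484375, -49.020896911621094), (53.41673278808594, 41.50542449951172), 89.6605224609375)
t 9.8333 grasp [424.5 -57.5  89.8] yaw 90.1 D 52.2 n 4 rv [ 0.05 -0.85  0.07] F [ 0.2 -0.2 -0.2] w 87.2
{"offset": [-0.0034, 0.0021, 0.0124], "twist": [0.01, -0.21, 0.02]}
{"offset": [-0.0034, 0.0021, 0.0124], "twist": [0.01, -0.21, 0.02]}
{"offset": [-0.0033, 0.0021, 0.0124], "twist": [0.01, -0.21, 0.02]}
{"offset": [-0.0033, 0.0021, 0.0124], "twist": [0.01, -0.21, 0.02]}
```

Request:
send_rows --rows '[{"offset": [-0.007, 0.005, 0], "twist": [0, -0.4, 0]}, {"offset": [-0.006, 0.004, 0.005], "twist": [0, -0.4, 0]}, {"offset": [0, 0, 0.015], "twist": [0, 0, 0]}, {"offset": [0, 0, 0.015], "twist": [0, 0, 0]}, {"offset": [0, 0, 0], "twist": [0, 0, 0]}]'

```text
t: 10.25
ee_pos: [444.8, -42.8, 217.3]
orientation: [-0.013, 3.13, 0.0]
ft_force: [-0.4, -0.1, 0.1]
width: 86.7
```

```bash
python3 -c "
from go import *
via(((437,-49,35),90,1))"
```

```text
t 10.25 grasp [444.8 -42.8  54.3] yaw 90.5 D 21.8 n 1 rv [0.01 0.64 0.47] F [-0.4 -0.1  0.1] w 86.7
{"offset": [0.0081, -0.0062, 0.0192], "twist": [0.01, 0.64, 0.47]}
```

Request:
send_rows --rows '[{"offset": [0.0065, -0.0055, 0], "twist": [0, 0.5, 0.4]}, {"offset": [0, 0, 0], "twist": [0, 0, 0]}, {"offset": [0, 0, 0.009], "twist": [0, 0, 0]}, {"offset": [0, 0, 0.009], "twist": [0, 0, 0]}, {"offset": [0, 0, 0], "twist": [0, 0, 0]}]'

```text
t: 10.67
ee_pos: [440.6, -46.2, 199.3]
orientation: [-0.009, 3.135, -0.0]
ft_force: [-1.1, -0.2, 0.6]
width: 87.1
```

```bash
python3 -c "
from go import *
via(((437,-49,35),90,1))"
```

```text
t 10.6667 grasp [440.6 -46.2  36.3] yaw 90.3 D 4.7 n 1 rv [-0.01  0.36  0.31] F [-1.1 -0.2  0.6] w 87.1
{"offset": [0.0037, -0.0028, 0.0012], "twist": [-0.01, 0.36, 0.31]}
```

Close, with the correction in the first row.

Request:
send_rows --rows '[{"offset": [0.0045, -0.0035, 0.001], "twist": [0, 0.36, 0.3]}, {"offset": [0, 0, 0], "twist": [0, 0, 0]}, {"offset": [0, 0, 0], "twist": [0, 0, 0]}, {"offset": [0, 0, 0], "twist": [0, 0, 0]}, {"offset": [0, 0, 0], "twist": [0, 0, 0]}]' --gripper 0.042

```text
t: 11.08
ee_pos: [435.5, -50.5, 198.0]
orientation: [-0.002, -3.14, 0.0]
ft_force: [0.6, -1.0, -0.4]
width: 56.9
```

Request:
send_rows --rows '[{"offset": [0, 0, 0], "twist": [0, 0, 0]}, {"offset": [0, 0, 0], "twist": [0, 0, 0]}, {"offset": [0, 0, 0], "twist": [0, 0, 0]}, {"offset": [0, 0, -0.01], "twist": [0, 0, 0]}, {"offset": [0, 0, -0.03], "twist": [0, 0, 0]}]'

```text
t: 11.5
ee_pos: [434.1, -50.3, 236.0]
orientation: [-0.003, -3.132, -0.002]
ft_force: [1.4, 0.5, -1.1]
width: 52.8
```

```bash
python3 -c "
from go import *
via(((446,284.5,90),90))"
```

```text
t 11.5 grasp [434.1 -50.3  73. ] yaw 89.9 D 335.5 n 9 rv [ 0.06 -0.53 -0.09] F [ 1.4  0.5 -1.1] w 52.8
{"offset": [-0.0012, 0.0372, -0.0019], "twist": [0.01, -0.06, -0.01]}
{"offset": [-0.0013, 0.0372, -0.0019], "twist": [0.01, -0.06, -0.01]}
{"offset": [-0.0013, 0.0372, -0.0019], "twist": [0.01, -0.06, -0.01]}
{"offset": [-0.0013, 0.0372, -0.0019], "twist": [0.01, -0.06, -0.01]}
{"offset": [-0.0013, 0.0372, -0.0019], "twist": [0.01, -0.06, -0.01]}
{"offset": [-0.0013, 0.0372, -0.0019], "twist": [0.01, -0.06, -0.01]}
{"offset": [-0.0013, 0.0372, -0.0019], "twist": [0.01, -0.06, -0.01]}
{"offset": [-0.0013, 0.0372, -0.0019], "twist": [0.01, -0.06, -0.01]}
{"offset": [-0.0013, 0.0372, -0.0019], "twist": [0.01, -0.06, -0.01]}
```

Request:
send_rows --rows '[{"offset": [-0.001, 0.025, -0.01], "twist": [0, 0, 0]}, {"offset": [-0.0013, 0.036, -0.006], "twist": [0, 0, 0]}, {"offset": [-0.0013, 0.037, -0.003], "twist": [0, 0, 0]}, {"offset": [-0.0013, 0.037, -0.001], "twist": [0, 0, 0]}, {"offset": [-0.0013, 0.037, 0], "twist": [0, 0, 0]}]'

```text
t: 11.92
ee_pos: [443.2, 122.4, 265.1]
orientation: [0.021, 3.141, 0.001]
ft_force: [0.1, -0.2, -1.2]
width: 52.8
```

Request:
send_rows --rows '[{"offset": [-0.0013, 0.037, 0], "twist": [0, 0, 0]}, {"offset": [-0.0013, 0.037, 0], "twist": [0, 0, 0]}, {"offset": [-0.0013, 0.037, 0], "twist": [0, 0, 0]}, {"offset": [-0.001, 0.028, 0], "twist": [0, 0, 0]}, {"offset": [0, 0.015, 0], "twist": [0, 0, 0]}]'

```text
t: 12.33
ee_pos: [448.7, 288.0, 270.5]
orientation: [0.016, 3.135, 0.006]
ft_force: [0.1, -0.9, -0.8]
width: 52.9
```

```bash
python3 -c "
from go import *
via(((446,284.5,75),90,2))"
```

```text
t 12.3333 grasp [448.7 288.  107.5] yaw 89.4 D 32.8 n 2 rv [ 0.23  0.35 -0.57] F [ 0.1 -0.9 -0.8] w 52.9
{"offset": [0.0015, -0.0018, 0.0163], "twist": [0.12, 0.18, -0.29]}
{"offset": [0.0014, -0.0018, 0.0163], "twist": [0.12, 0.18, -0.29]}
```

Request:
send_rows --rows '[{"offset": [0.003, -0.003, 0.015], "twist": [0.2, 0.3, -0.5]}, {"offset": [0, 0, 0.015], "twist": [0, 0, 0]}, {"offset": [0, 0, 0], "twist": [0, 0, 0]}, {"offset": [0, 0, 0], "twist": [0, 0, 0]}, {"offset": [0, 0, 0], "twist": [0, 0, 0]}]'

```text
t: 12.75
ee_pos: [445.5, 290.9, 244.1]
orientation: [-0.01, 3.136, 0.006]
ft_force: [0.5, -0.1, -1.9]
width: 53.2
```

Run:
```python
from tray import *
from go import plan
im,d,i=grab('wrist'); P=cloud(i,d)
plan((444.5,284.7,43.5),90,3)
q=P[(np.hypot(P[...,0]-444,P[...,1]-284)<45)&(P[...,2]>65)&(P[...,2]<110)]; print(len(q),np.percentile(q,[1,50,99],axis=0).round(1))
v=cv2.resize(im,None,fx=1.5,fy=1.5)
for p,c in (((516,236.3,np.radians(5.6)),(0,255,0)),):
    for u in w2p(i,place(p,M)): 
        if abs(u[0])<1000 and abs(u[1])<1000: cv2.circle(v,tuple(int(round(1.5*x+.25)) for x in u),0,c,-1)
cv2.imwrite('pics/v6.png',v)
```

```text
t 12.8 grasp [445.6 290.9  81.3] yaw 90.4 D 38.3 n 3 rv [0.22 0.33 0.36] F [-0.5  0.4 -1.5] w 52.5
{"offset": [0.0005, -0.0021, 0.0126], "twist": [0.07, 0.11, 0.12]}
{"offset": [0.0004, -0.0021, 0.0126], "twist": [0.07, 0.11, 0.12]}
{"offset": [0.0004, -0.0021, 0.0126], "twist": [0.07, 0.11, 0.12]}
10902 [[420.9 257.2  66.6]
 [435.2 291.8  99. ]
 [471.5 326.2 108.8]]
```

View pics/v6.png

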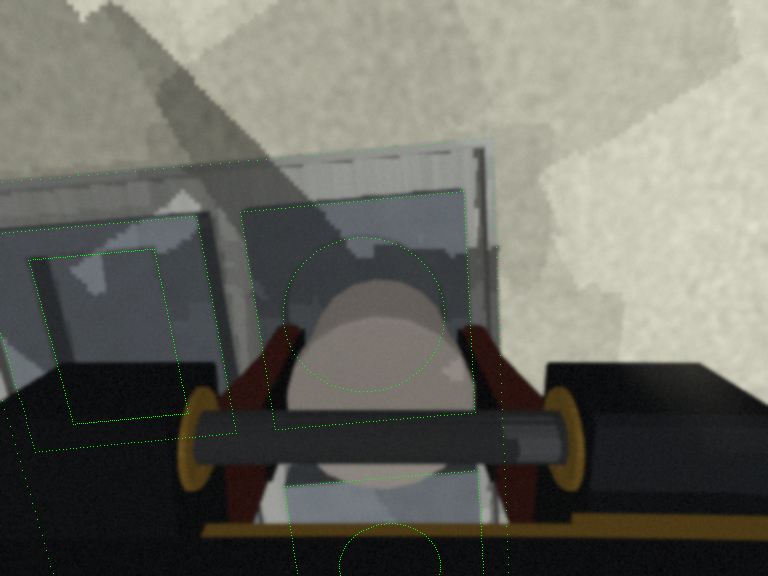

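Request:
send_rows --rows '[{"offset": [0.001, -0.0065, 0.008], "twist": [0.2, 0.3, 0.3]}, {"offset": [0, 0, 0.008], "twist": [0, 0, 0]}, {"offset": [0, 0, 0], "twist": [0, 0, 0]}, {"offset": [0, 0, 0], "twist": [0, 0, 0]}, {"offset": [0, 0, 0], "twist": [0, 0, 0]}]'

```text
t: 13.22
ee_pos: [445.4, 282.4, 228.6]
orientation: [0.003, 3.14, 0.002]
ft_force: [0.5, -0.1, -0.5]
width: 53.0
```

```bash
python3 -c "
from go import *
via(((444.5,284.7,45),90,2))"
```

```text
t 13.2167 grasp [445.4 282.4  65.6] yaw 89.9 D 20.8 n 2 rv [ 0.06  0.1  -0.13] F [ 0.5 -0.1 -0.5] w 53.0
{"offset": [0.0005, 0.0011, 0.0103], "twist": [0.03, 0.05, -0.06]}
{"offset": [0.0005, 0.0011, 0.0103], "twist": [0.03, 0.05, -0.06]}
```

Request:
send_rows --rows '[{"offset": [0.0008, 0.0015, 0.004], "twist": [0, 0.1, 0]}, {"offset": [0, 0, 0.007], "twist": [0, 0, 0]}, {"offset": [0, 0, 0.007], "twist": [0, 0, 0]}, {"offset": [0, 0, 0.003], "twist": [0, 0, 0]}, {"offset": [0, 0, 0], "twist": [0, 0, 0]}]'

```text
t: 13.63
ee_pos: [445.3, 284.5, 206.8]
orientation: [0.004, 3.14, 0.004]
ft_force: [-3.0, -3.7, 18.8]
width: 52.6
```

```bash
python3 -c "
from go import *
via(((444.5,284.7,45),90,2))"
```

```text
t 13.6333 grasp [445.3 284.5  43.8] yaw 89.9 D 1.4 n 2 rv [ 0.13  0.09 -0.15] F [-3.  -3.7 18.8] w 52.6
{"offset": [0.0004, 0.0001, -0.0006], "twist": [0.06, 0.05, -0.08]}
{"offset": [0.0004, 0.0001, -0.0006], "twist": [0.06, 0.05, -0.08]}
```

Request:
send_rows --rows '[{"offset": [0, 0, -0.0006], "twist": [0, 0, 0]}, {"offset": [0, 0, 0], "twist": [0, 0, 0]}, {"offset": [0, 0, 0], "twist": [0, 0, 0]}, {"offset": [0, 0, 0], "twist": [0, 0, 0]}, {"offset": [0, 0, 0], "twist": [0, 0, 0]}]' --gripper 0.078

```text
t: 14.05
ee_pos: [445.3, 284.8, 206.4]
orientation: [0.003, 3.14, 0.003]
ft_force: [0.0, -0.0, -0.1]
width: 77.8
```

Request:
send_rows --rows '[{"offset": [0, 0, -0.01], "twist": [0, 0, 0]}, {"offset": [0, 0, -0.035], "twist": [0, 0, 0]}, {"offset": [0, 0, -0.04], "twist": [0, 0, 0]}, {"offset": [0, 0, -0.04], "twist": [0, 0, 0]}, {"offset": [0, 0, 0], "twist": [0, 0, 0]}]'

```text
t: 14.47
ee_pos: [444.6, 284.3, 335.3]
orientation: [-0.003, -3.136, 0.003]
ft_force: [1.0, 0.7, 1.0]
width: 77.8
```

Run:
```python
from tray import *
from go import via
im,d,i=grab('wrist'); P=cloud(i,d)
q=P[(np.hypot(P[...,0]-445,P[...,1]-284)<40)&(P[...,2]>50)&(P[...,2]<75)]; print(len(q),np.percentile(q,[.5,50,99.5],axis=0).round(1))
via(((580,-174,120),56.))
```

```text
3391 [[420.1 259.5  53.1]
 [445.  285.2  62.2]
 [471.5 310.3  63.9]]
t 14.5167 grasp [443.8 283.8 169.8] yaw 89.9 D 480.2 n 13 rv [-0.32 -0.37 33.88] F [-0.2  0.5  0.1] w 78.0
{"offset": [-0.0106, -0.0352, 0.0039], "twist": [-0.02, -0.03, 2.61]}
{"offset": [-0.0122, -0.0347, 0.0039], "twist": [-0.02, -0.03, 2.61]}
{"offset": [-0.0137, -0.0341, 0.0039], "twist": [-0.02, -0.03, 2.61]}
{"offset": [-0.0153, -0.0334, 0.0038], "twist": [-0.02, -0.03, 2.61]}
{"offset": [-0.0168, -0.0327, 0.0038], "twist": [-0.02, -0.03, 2.61]}
{"offset": [-0.0182, -0.0319, 0.0038], "twist": [-0.02, -0.03, 2.61]}
{"offset": [-0.0197, -0.031, 0.0038], "twist": [-0.02, -0.03, 2.61]}
{"offset": [-0.021, -0.0301, 0.0038], "twist": [-0.02, -0.03, 2.61]}
{"offset": [-0.0224, -0.0291, 0.0038], "twist": [-0.02, -0.03, 2.61]}
{"offset": [-0.0237, -0.0281, 0.0038], "twist": [-0.02, -0.03, 2.61]}
{"offset": [-0.0249, -0.027, 0.0038], "twist": [-0.02, -0.03, 2.61]}
{"offset": [-0.0261, -0.0258, 0.0038], "twist": [-0.02, -0.03, 2.61]}
{"offset": [-0.0273, -0.0246, 0.0038], "twist": [-0.02, -0.03, 2.61]}
```

The jar is in its well: centre (445.8, 284.9), against the well at about (446, 285), with its top at about 62 mm. On to the carton.

Request:
send_rows --rows '[{"offset": [-0.0106, -0.0352, 0.002], "twist": [0, 0, 2.6]}, {"offset": [-0.0122, -0.0347, 0.002], "twist": [0, 0, 2.6]}, {"offset": [-0.0137, -0.0341, 0.002], "twist": [0, 0, 2.6]}, {"offset": [-0.0153, -0.0334, 0.004], "twist": [0, 0, 2.6]}, {"offset": [-0.0168, -0.0327, 0.004], "twist": [0, 0, 2.6]}]' --gripper 0.08

```text
t: 14.93
ee_pos: [495.6, 107.7, 319.2]
orientation: [-0.353, -3.118, 0.001]
ft_force: [0.5, -0.8, 0.1]
width: 80.2
```

Request:
send_rows --rows '[{"offset": [-0.0182, -0.0319, 0.004], "twist": [0, 0, 2.6]}, {"offset": [-0.0197, -0.031, 0.004], "twist": [0, 0, 2.6]}, {"offset": [-0.021, -0.0301, 0.004], "twist": [0, 0, 2.6]}, {"offset": [-0.0224, -0.0291, 0.005], "twist": [0, 0, 2.6]}, {"offset": [-0.0237, -0.0281, 0.005], "twist": [0, 0, 2.6]}]'

```text
t: 15.35
ee_pos: [546.4, -77.4, 292.2]
orientation: [-0.719, -3.048, 0.003]
ft_force: [0.9, 0.2, 0.8]
width: 79.8
```

```bash
python3 -c "
from go import *
via(((580,-174,120),56.,3))"
```

```text
t 15.35 grasp [546.4 -77.4 129.2] yaw 63.5 D 102.7 n 3 rv [-0.28 -0.52  7.46] F [0.9 0.2 0.8] w 79.8
{"offset": [-0.0244, -0.0238, 0.0029], "twist": [-0.09, -0.17, 2.49]}
{"offset": [-0.0254, -0.0227, 0.003], "twist": [-0.09, -0.17, 2.49]}
{"offset": [-0.0264, -0.0216, 0.003], "twist": [-0.09, -0.17, 2.49]}
```

Request:
send_rows --rows '[{"offset": [-0.0244, -0.0238, 0.003], "twist": [-0.09, -0.17, 2.3]}, {"offset": [-0.0254, -0.0227, 0.003], "twist": [-0.09, -0.17, 2.3]}, {"offset": [-0.0264, -0.0216, 0.003], "twist": [-0.09, -0.17, 2]}, {"offset": [0, -0.002, 0], "twist": [0, 0, 0]}, {"offset": [0, 0, 0], "twist": [0, 0, 0]}]'

```text
t: 15.77
ee_pos: [577.9, -187.5, 276.1]
orientation: [-0.918, -2.997, 0.001]
ft_force: [-0.6, 0.8, -0.1]
width: 80.3
```

Run:
```python
from go import *
for _ in range(2): im,d,i=grab('wrist')
P=cloud(i,d)
q=P[(np.hypot(P[...,0]-580,P[...,1]+174)<45)&(P[...,2]>50)&(P[...,2]<70)]
print(len(q),np.median(q[:,2]),cv2.minAreaRect(q[:,:2].astype(np.float32)))
plan((580.3,-174,75),56,3)
```

```text
5365 61.205226087158735 ((579.2086791992188, -173.34579467773438), (36.089141845703125, 60.05286407470703), 55.98640823364258)
t 15.8667 grasp [ 578.  -186.   113.5] yaw 56.1 D 40.4 n 3 rv [-0.16 -0.35  0.07] F [ 0.2  0.1 -0.4] w 80.1
{"offset": [0.0015, 0.0038, 0.0128], "twist": [-0.05, -0.12, 0.02]}
{"offset": [0.0015, 0.0038, 0.0128], "twist": [-0.05, -0.12, 0.02]}
{"offset": [0.0016, 0.0038, 0.0128], "twist": [-0.05, -0.12, 0.02]}
```

Request:
send_rows --rows '[{"offset": [0.005, 0.0115, 0.005], "twist": [-0.1, -0.3, 0]}, {"offset": [0, 0, 0.015], "twist": [0, 0, 0]}, {"offset": [0, 0, 0.012], "twist": [0, 0, 0]}, {"offset": [0, 0, 0], "twist": [0, 0, 0]}, {"offset": [0, 0, 0], "twist": [0, 0, 0]}]'

```text
t: 16.28
ee_pos: [579.3, -164.9, 242.6]
orientation: [-0.905, -3.006, -0.0]
ft_force: [0.6, 0.1, 0.6]
width: 80.0
```

```bash
python3 -c "
from go import *
via(((579.5,-173.5,44),56.,3))"
```

```text
t 16.2833 grasp [ 579.3 -164.9   79.6] yaw 56.5 D 36.6 n 3 rv [-0.03 -0.13  0.48] F [0.6 0.1 0.6] w 80.0
{"offset": [-0.0017, -0.0023, 0.0119], "twist": [-0.01, -0.04, 0.16]}
{"offset": [-0.0017, -0.0023, 0.0119], "twist": [-0.01, -0.04, 0.16]}
{"offset": [-0.0017, -0.0023, 0.0119], "twist": [-0.01, -0.04, 0.16]}
```

Request:
send_rows --rows '[{"offset": [-0.004, -0.005, 0.005], "twist": [0, -0.1, 0.4]}, {"offset": [0, 0, 0.01], "twist": [0, 0, 0]}, {"offset": [0, 0, 0.01], "twist": [0, 0, 0]}, {"offset": [0, 0, 0.009], "twist": [0, 0, 0]}, {"offset": [0, 0, 0], "twist": [0, 0, 0]}]'

```text
t: 16.7
ee_pos: [580.3, -170.2, 206.6]
orientation: [0.914, 3.004, -0.0]
ft_force: [-0.9, -0.2, -0.8]
width: 80.3
```

```bash
python3 -c "
from go import *
via(((579.5,-173.5,44),56.,1))"
```

```text
t 16.7 grasp [ 580.3 -170.2   43.6] yaw 56.2 D 3.4 n 1 rv [0.01 0.08 0.16] F [-0.9 -0.2 -0.8] w 80.3
{"offset": [-0.0011, -0.0032, -0.0004], "twist": [0.01, 0.08, 0.16]}
```

Request:
send_rows --rows '[{"offset": [-0.001, -0.003, 0], "twist": [0, 0, 0.1]}, {"offset": [0, 0, 0], "twist": [0, 0, 0]}, {"offset": [0, 0, 0], "twist": [0, 0, 0]}, {"offset": [0, 0, 0], "twist": [0, 0, 0]}, {"offset": [0, 0, 0], "twist": [0, 0, 0]}]' --gripper 0.025

```text
t: 17.12
ee_pos: [579.3, -174.3, 205.8]
orientation: [0.919, 3.004, -0.0]
ft_force: [0.5, -0.7, -0.2]
width: 49.9
```

Request:
send_rows --rows '[{"offset": [0, 0, 0], "twist": [0, 0, 0]}, {"offset": [0, 0, 0], "twist": [0, 0, 0]}, {"offset": [0, 0, 0], "twist": [0, 0, 0]}, {"offset": [0, 0, 0], "twist": [0, 0, 0]}, {"offset": [0, 0, -0.015], "twist": [0, 0, 0]}]'

```text
t: 17.53
ee_pos: [578.4, -174.0, 219.8]
orientation: [-0.918, -3.002, 0.0]
ft_force: [-0.2, -0.3, -0.7]
width: 35.8
```

```bash
python3 -c "
from go import *
via(((456.5,175,105),95.6))"
```

```text
t 17.5333 grasp [ 578.4 -174.    56.8] yaw 56.0 D 372.8 n 10 rv [  0.    -0.14 -39.62] F [-0.2 -0.3 -0.7] w 35.8
{"offset": [0.0296, 0.0221, -0.0048], "twist": [0.0, -0.01, -3.96]}
{"offset": [0.028, 0.0241, -0.0048], "twist": [0.0, -0.01, -3.96]}
{"offset": [0.0263, 0.026, -0.0048], "twist": [0.0, -0.01, -3.96]}
{"offset": [0.0245, 0.0277, -0.0048], "twist": [0.0, -0.01, -3.96]}
{"offset": [0.0225, 0.0294, -0.0048], "twist": [0.0, -0.01, -3.96]}
{"offset": [0.0204, 0.0308, -0.0048], "twist": [0.0, -0.01, -3.96]}
{"offset": [0.0182, 0.0322, -0.0048], "twist": [0.0, -0.01, -3.96]}
{"offset": [0.0159, 0.0334, -0.0048], "twist": [0.0, -0.01, -3.96]}
{"offset": [0.0136, 0.0344, -0.0048], "twist": [0.0, -0.01, -3.96]}
{"offset": [0.0112, 0.0352, -0.0048], "twist": [0.0, -0.01, -3.96]}
```

Request:
send_rows --rows '[{"offset": [0.02, 0.015, -0.015], "twist": [0, 0, -2.5]}, {"offset": [0.029, 0.023, -0.012], "twist": [0, 0, -4]}, {"offset": [0.027, 0.025, -0.008], "twist": [0, 0, -4]}, {"offset": [0.025, 0.027, -0.005], "twist": [0, 0, -4]}, {"offset": [0.023, 0.029, -0.003], "twist": [0, 0, -4]}]'

```text
t: 17.95
ee_pos: [522.1, -12.3, 266.1]
orientation: [0.42, 3.107, -0.001]
ft_force: [0.4, 0.7, -0.8]
width: 36.0
```

Request:
send_rows --rows '[{"offset": [0.021, 0.03, 0], "twist": [0, 0, -4]}, {"offset": [0.019, 0.0315, 0], "twist": [0, 0, -4]}, {"offset": [0.017, 0.033, 0], "twist": [0, 0, -4]}, {"offset": [0.014, 0.034, 0], "twist": [0, 0, -3.5]}, {"offset": [0.012, 0.03, 0], "twist": [0, 0, -3]}]'

```text
t: 18.37
ee_pos: [455.9, 163.7, 267.7]
orientation: [-0.111, 3.129, -0.002]
ft_force: [0.9, -0.3, -1.1]
width: 35.7
```

```bash
python3 -c "
from go import *
via(((456.5,175,85),95.6))"
```

```text
t 18.3667 grasp [455.9 163.7 104.7] yaw 94.1 D 22.7 n 1 rv [-0.1   0.62 -1.54] F [ 0.9 -0.3 -1.1] w 35.7
{"offset": [-0.0012, 0.0112, 0.0197], "twist": [-0.1, 0.62, -1.54]}
```

Request:
send_rows --rows '[{"offset": [0, 0.003, 0.005], "twist": [0, 0.5, -1]}, {"offset": [0, 0, 0.006], "twist": [0, 0, 0]}, {"offset": [0, 0, 0.006], "twist": [0, 0, 0]}, {"offset": [0, 0, 0], "twist": [0, 0, 0]}, {"offset": [0, 0, 0], "twist": [0, 0, 0]}]'

```text
t: 18.78
ee_pos: [453.8, 170.7, 249.6]
orientation: [-0.152, 3.136, -0.002]
ft_force: [0.2, -0.0, -0.1]
width: 36.1
```

Run:
```python
from tray import *
from go import plan
im,d,i=grab('wrist'); P=cloud(i,d)
plan((456.4,175.3,70),95.6,1)
v=cv2.resize(im,None,fx=1.5,fy=1.5)
for u in w2p(i,place((516,236.3,np.radians(5.6)),M)): 
    if abs(u[0])<1000 and abs(u[1])<1000: cv2.circle(v,tuple(int(round(1.5*x+.25)) for x in u),0,(0,255,0),-1)
cv2.imwrite('pics/v7.png',v)
```

```text
t 18.8333 grasp [453.8 170.5  86.6] yaw 95.5 D 17.5 n 1 rv [-0.08  0.11 -0.07] F [-0.7 -0.3 -0.6] w 36.1
{"offset": [-0.003, 0.0045, 0.0166], "twist": [-0.08, 0.11, -0.07]}
```

View pics/v7.png

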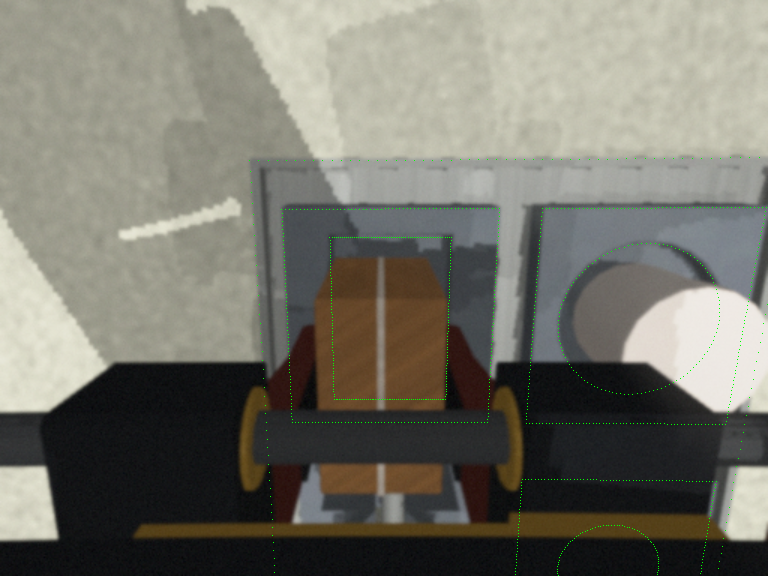

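The model overlay matches the pocket, and the carton hangs square to it. The jar sits in its well. Correcting and lowering.

Request:
send_rows --rows '[{"offset": [-0.0025, 0.0035, 0.005], "twist": [0, 0.1, 0]}, {"offset": [0, 0, 0.007], "twist": [0, 0, 0]}, {"offset": [0, 0, 0.005], "twist": [0, 0, 0]}, {"offset": [0, 0, 0], "twist": [0, 0, 0]}, {"offset": [0, 0, 0], "twist": [0, 0, 0]}]'

```text
t: 19.25
ee_pos: [457.7, 171.7, 230.7]
orientation: [-0.141, 3.138, -0.002]
ft_force: [-0.2, 0.4, -0.6]
width: 35.7
```

```bash
python3 -c "
from go import *
via(((456.4,175.3,53),95.6,1))"
```

```text
t 19.25 grasp [457.7 171.7  67.7] yaw 95.2 D 15.1 n 1 rv [-0.09  0.02 -0.44] F [-0.2  0.4 -0.6] w 35.7
{"offset": [0.001, 0.0037, 0.0147], "twist": [-0.09, 0.02, -0.44]}
```

Request:
send_rows --rows '[{"offset": [0.001, 0.0045, 0], "twist": [0, 0, -0.3]}, {"offset": [0, 0, 0.003], "twist": [0, 0, 0]}, {"offset": [0, 0, 0.006], "twist": [0, 0, 0]}, {"offset": [0, 0, 0.006], "twist": [0, 0, 0]}, {"offset": [0, 0, 0], "twist": [0, 0, 0]}]'

```text
t: 19.67
ee_pos: [456.6, 176.8, 215.1]
orientation: [-0.151, 3.135, -0.001]
ft_force: [0.4, -2.1, 3.3]
width: 35.8
```

```bash
python3 -c "
from go import *
via(((456.4,175.3,53),95.6,1))"
```

```text
t 19.6667 grasp [456.6 176.8  52.1] yaw 95.5 D 1.8 n 1 rv [-0.06  0.15 -0.1 ] F [ 0.4 -2.1  3.3] w 35.8
{"offset": [0.0004, -0.0014, -0.0009], "twist": [-0.06, 0.15, -0.1]}
```

Request:
send_rows --rows '[{"offset": [0, -0.0013, 0], "twist": [0, 0, 0]}, {"offset": [0, 0, 0], "twist": [0, 0, 0]}, {"offset": [0, 0, 0], "twist": [0, 0, 0]}, {"offset": [0, 0, 0], "twist": [0, 0, 0]}, {"offset": [0, 0, 0], "twist": [0, 0, 0]}]' --gripper 0.065

```text
t: 20.08
ee_pos: [456.5, 175.4, 213.9]
orientation: [-0.151, 3.136, -0.002]
ft_force: [0.4, -0.0, -0.3]
width: 63.8
```

Request:
send_rows --rows '[{"offset": [0, 0, -0.01], "twist": [0, 0, 0]}, {"offset": [0, 0, -0.035], "twist": [0, 0, 0]}, {"offset": [0, 0, -0.04], "twist": [0, 0, 0]}, {"offset": [0, 0, -0.04], "twist": [0, 0, 0]}, {"offset": [0, 0, 0], "twist": [0, 0, 0]}]'

```text
t: 20.5
ee_pos: [455.7, 175.3, 343.6]
orientation: [0.151, -3.133, 0.005]
ft_force: [1.4, -0.1, 0.4]
width: 65.0
```

Run:
```python
from tray import *
from go import via
im,d,i=grab('wrist'); P=cloud(i,d)
q=P[(np.hypot(P[...,0]-456,P[...,1]-175)<45)&(P[...,2]>60)&(P[...,2]<80)]; print(len(q),np.median(q[:,2]),cv2.minAreaRect(q[:,:2].astype(np.float32)))
it,d,i=grab('top'); P=cloud(i,d)
q=P[(np.hypot(P[...,0]-588,P[...,1]+366)<40)&(P[...,2]>75)&(P[...,2]<105)]; print('cap',len(q),q.mean(0))
q=P[(np.hypot(P[...,0]-456,P[...,1]-175)<45)&(P[...,2]>60)&(P[...,2]<80)]; print('carton top',len(q),np.median(q[:,2]),cv2.minAreaRect(q[:,:2].astype(np.float32)))
im2,d,i=grab('scene'); P=cloud(i,d)
q=P[(np.hypot(P[...,0]-588,P[...,1]+366)<40)&(P[...,2]>70)&(P[...,2]<105)]; print('cap',len(q),q.mean(0))
q=P[(np.hypot(P[...,0]-588,P[...,1]+366)<40)&(P[...,2]>25)&(P[...,2]<55)]; print('body',len(q),np.percentile(q,[2,50,98],axis=0))
via(((590,-365,140),56.))
```

```text
3250 70.2189235227729 ((456.3050537109375, 176.93699645996094), (60.29520797729492, 35.863258361816406), 5.141312122344971)
cap 42 [ 586.91741547 -364.52518565   84.38218503]
carton top 1 71.63792827276347 ((429.69708251953125, 177.32101440429688), (0.0, 0.0), 0.0)
cap 132 [ 591.13122034 -368.96318677   81.60326356]
body 166 [[ 592.05652056 -384.91250597   25.7674577 ]
 [ 602.02506128 -370.80833277   39.73029178]
 [ 605.8766623  -353.58788825   54.35902872]]
t 20.65 grasp [453.6 174.5 174.4] yaw 95.5 D 557.6 n 14 rv [-0.56 -0.67 39.51] F [-0.4 -0.5 -0.2] w 64.8
{"offset": [-0.006, -0.0393, 0.0026], "twist": [-0.04, -0.05, 2.82]}
{"offset": [-0.008, -0.0389, 0.0026], "twist": [-0.04, -0.05, 2.82]}
{"offset": [-0.0099, -0.0385, 0.0025], "twist": [-0.04, -0.05, 2.82]}
{"offset": [-0.0117, -0.038, 0.0025], "twist": [-0.04, -0.05, 2.82]}
{"offset": [-0.0136, -0.0374, 0.0025], "twist": [-0.04, -0.05, 2.82]}
{"offset": [-0.0154, -0.0366, 0.0025], "twist": [-0.04, -0.05, 2.82]}
{"offset": [-0.0172, -0.0358, 0.0025], "twist": [-0.04, -0.05, 2.82]}
{"offset": [-0.0189, -0.0349, 0.0025], "twist": [-0.04, -0.05, 2.82]}
{"offset": [-0.0206, -0.034, 0.0025], "twist": [-0.04, -0.05, 2.82]}
{"offset": [-0.0223, -0.0329, 0.0025], "twist": [-0.04, -0.05, 2.82]}
{"offset": [-0.0239, -0.0318, 0.0024], "twist": [-0.04, -0.05, 2.82]}
{"offset": [-0.0254, -0.0306, 0.0024], "twist": [-0.04, -0.05, 2.82]}
{"offset": [-0.0269, -0.0293, 0.0024], "twist": [-0.04, -0.05, 2.82]}
{"offset": [-0.0283, -0.0279, 0.0025], "twist": [-0.04, -0.05, 2.82]}
```

Request:
send_rows --rows '[{"offset": [-0.006, -0.039, 0], "twist": [0, 0, 2.8]}, {"offset": [-0.008, -0.0385, 0], "twist": [0, 0, 2.8]}, {"offset": [-0.01, -0.038, 0], "twist": [0, 0, 2.8]}, {"offset": [-0.0117, -0.038, 0.002], "twist": [0, 0, 2.8]}, {"offset": [-0.0136, -0.0374, 0.0025], "twist": [0, 0, 2.8]}]' --gripper 0.08

```text
t: 21.07
ee_pos: [500.3, -16.8, 326.9]
orientation: [-0.223, -3.109, 0.012]
ft_force: [-0.1, 0.2, -0.5]
width: 80.1
```

Request:
send_rows --rows '[{"offset": [-0.0154, -0.0366, 0.0025], "twist": [0, 0, 2.8]}, {"offset": [-0.0172, -0.0358, 0.0025], "twist": [0, 0, 2.8]}, {"offset": [-0.019, -0.035, 0.0025], "twist": [0, 0, 2.8]}, {"offset": [-0.0206, -0.034, 0.0025], "twist": [0, 0, 2.8]}, {"offset": [-0.0223, -0.033, 0.0025], "twist": [0, 0, 2.8]}]'

```text
t: 21.48
ee_pos: [546.1, -218.5, 303.2]
orientation: [-0.616, -3.039, 0.014]
ft_force: [0.9, 0.8, 1.1]
width: 80.0
```

```bash
python3 -c "
from go import *
via(((588,-367,140),56.))"
```

```text
t 21.4833 grasp [ 546.1 -218.5  140.2] yaw 67.1 D 154.3 n 4 rv [-1.18 -2.08 11.08] F [0.9 0.8 1.1] w 80.0
{"offset": [-0.0241, -0.0301, -0.0004], "twist": [-0.29, -0.52, 2.77]}
{"offset": [-0.0255, -0.0289, -0.0003], "twist": [-0.29, -0.52, 2.77]}
{"offset": [-0.0269, -0.0276, -0.0002], "twist": [-0.29, -0.52, 2.77]}
{"offset": [-0.0282, -0.0263, -0.0001], "twist": [-0.29, -0.52, 2.77]}
```

Request:
send_rows --rows '[{"offset": [-0.0241, -0.0301, -0.001], "twist": [-0.29, -0.5, 2.7]}, {"offset": [-0.0255, -0.0289, -0.001], "twist": [-0.29, -0.5, 2.7]}, {"offset": [-0.0269, -0.0276, -0.001], "twist": [-0.29, -0.5, 2.5]}, {"offset": [-0.023, -0.018, 0], "twist": [-0.29, -0.5, 2]}, {"offset": [0, 0, 0], "twist": [0, 0, 0]}]'

```text
t: 21.9
ee_pos: [585.2, -370.2, 290.7]
orientation: [-0.91, -2.99, -0.005]
ft_force: [-1.2, 0.4, -0.9]
width: 80.1
```

Run:
```python
from go import *
for _ in range(3): im,d,i=grab('wrist')
cv2.imwrite('pics/w8.png',im); P=cloud(i,d)
q=P[(np.hypot(P[...,0]-588,P[...,1]+367)<35)&(P[...,2]>75)&(P[...,2]<105)]; print('cap',len(q),np.percentile(q,[1,50,99],axis=0).round(1))
q=P[(np.hypot(P[...,0]-588,P[...,1]+367)<35)&(P[...,2]>54)&(P[...,2]<66)]; print('shoulder',len(q),np.percentile(q,[1,50,99],axis=0).round(1),cv2.minEnclosingCircle(q[:,:2].astype(np.float32)))
plan((588,-367,120),56)
```

```text
cap 912 [[ 577.5 -376.8   75.9]
 [ 585.1 -365.5   81.7]
 [ 597.2 -357.3   95.1]]
shoulder 835 [[ 571.1 -382.7   54.7]
 [ 579.  -360.4   63. ]
 [ 601.6 -350.8   65.9]] ((587.3582153320312, -367.1159973144531), 16.870439529418945)
t 22.05 grasp [ 583.9 -365.   127.7] yaw 56.5 D 8.9 n 1 rv [-0.06 -1.25  0.45] F [-0.8  0.9 -0.9] w 80.2
{"offset": [-0.0047, 0.0006, 0.0076], "twist": [-0.06, -1.25, 0.45]}
```

View pics/w8.png

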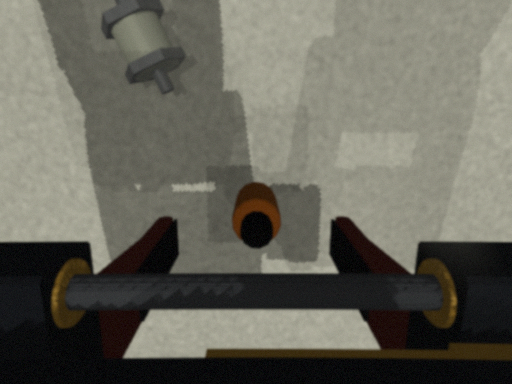

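The wrist picture shows the bottle between the jaws (cap at (256,230)) and measures (587.4, −367). The short roller is clear of the gripper, at top left.

Request:
send_rows --rows '[{"offset": [-0.0035, 0, 0.008], "twist": [0, -0.8, 0.4]}, {"offset": [0, 0, 0.015], "twist": [0, 0, 0]}, {"offset": [0, 0, 0.015], "twist": [0, 0, 0]}, {"offset": [0, 0, 0.005], "twist": [0, 0, 0]}, {"offset": [0, 0, 0], "twist": [0, 0, 0]}]'

```text
t: 22.47
ee_pos: [584.7, -358.3, 242.2]
orientation: [-0.899, -2.993, -0.007]
ft_force: [0.3, 0.4, -0.5]
width: 80.3
```

```bash
python3 -c "
from go import *
via(((587.4,-367,42),56.,4))"
```

```text
t 22.4667 grasp [ 584.7 -358.3   79.2] yaw 56.6 D 38.3 n 4 rv [-0.04 -0.97  0.55] F [ 0.3  0.4 -0.5] w 80.3
{"offset": [-0.0019, -0.0014, 0.0093], "twist": [-0.01, -0.24, 0.14]}
{"offset": [-0.0019, -0.0014, 0.0093], "twist": [-0.01, -0.24, 0.14]}
{"offset": [-0.0018, -0.0014, 0.0093], "twist": [-0.01, -0.24, 0.14]}
{"offset": [-0.0018, -0.0014, 0.0093], "twist": [-0.01, -0.24, 0.14]}
```

Request:
send_rows --rows '[{"offset": [-0.007, -0.005, 0.004], "twist": [0, -1.0, 0.5]}, {"offset": [0, 0, 0.011], "twist": [0, 0, 0]}, {"offset": [0, 0, 0.011], "twist": [0, 0, 0]}, {"offset": [0, 0, 0.009], "twist": [0, 0, 0]}, {"offset": [0, 0, 0], "twist": [0, 0, 0]}]'

```text
t: 22.88
ee_pos: [588.3, -365.0, 204.3]
orientation: [0.913, 3.004, -0.002]
ft_force: [-0.2, 0.8, -0.0]
width: 79.9
```

```bash
python3 -c "
from go import *
via(((587.4,-367,42),56.,1))"
```

```text
t 22.8833 grasp [ 588.3 -365.    41.3] yaw 56.2 D 2.3 n 1 rv [-0.04  0.12  0.17] F [-0.2  0.8 -0. ] w 79.9
{"offset": [-0.0004, -0.0022, -0.0007], "twist": [-0.04, 0.12, 0.17]}
```

Request:
send_rows --rows '[{"offset": [-0.0005, -0.002, 0], "twist": [0, 0, 0]}, {"offset": [0, 0, 0], "twist": [0, 0, 0]}, {"offset": [0, 0, 0], "twist": [0, 0, 0]}, {"offset": [0, 0, 0], "twist": [0, 0, 0]}, {"offset": [0, 0, 0], "twist": [0, 0, 0]}]' --gripper 0.022

```text
t: 23.3
ee_pos: [587.5, -367.6, 204.1]
orientation: [0.914, 3.004, -0.002]
ft_force: [-0.9, -0.7, 0.7]
width: 50.2
```

Request:
send_rows --rows '[{"offset": [0, 0, 0], "twist": [0, 0, 0]}, {"offset": [0, 0, 0], "twist": [0, 0, 0]}, {"offset": [0, 0, 0], "twist": [0, 0, 0]}, {"offset": [0, 0, 0], "twist": [0, 0, 0]}, {"offset": [0, 0, -0.015], "twist": [0, 0, 0]}]'

```text
t: 23.72
ee_pos: [586.6, -367.0, 218.0]
orientation: [-0.914, -3.004, 0.0]
ft_force: [-0.6, 0.9, -0.9]
width: 33.3
```

```bash
python3 -c "
from go import *
via(((575,297,150),80))"
```

```text
t 23.7167 grasp [ 586.6 -367.    55. ] yaw 56.1 D 670.9 n 17 rv [-2.000e-02 -1.000e-01 -2.385e+01] F [-0.6  0.9 -0.9] w 33.3
{"offset": [0.0223, 0.0321, -0.0056], "twist": [-0.0, -0.01, -1.4]}
{"offset": [0.0215, 0.0326, -0.0056], "twist": [-0.0, -0.01, -1.4]}
{"offset": [0.0207, 0.0331, -0.0056], "twist": [-0.0, -0.01, -1.4]}
{"offset": [0.0199, 0.0336, -0.0056], "twist": [-0.0, -0.01, -1.4]}
{"offset": [0.0191, 0.0341, -0.0056], "twist": [-0.0, -0.01, -1.4]}
{"offset": [0.0183, 0.0345, -0.0056], "twist": [-0.0, -0.01, -1.4]}
{"offset": [0.0174, 0.035, -0.0056], "twist": [-0.0, -0.01, -1.4]}
{"offset": [0.0165, 0.0354, -0.0056], "twist": [-0.0, -0.01, -1.4]}
{"offset": [0.0157, 0.0358, -0.0056], "twist": [-0.0, -0.01, -1.4]}
{"offset": [0.0148, 0.0362, -0.0056], "twist": [-0.0, -0.01, -1.4]}
{"offset": [0.0139, 0.0365, -0.0056], "twist": [-0.0, -0.01, -1.4]}
{"offset": [0.013, 0.0368, -0.0056], "twist": [-0.0, -0.01, -1.4]}
{"offset": [0.0121, 0.0371, -0.0056], "twist": [-0.0, -0.01, -1.4]}
{"offset": [0.0112, 0.0374, -0.0056], "twist": [-0.0, -0.01, -1.4]}
{"offset": [0.0103, 0.0377, -0.0056], "twist": [-0.0, -0.01, -1.4]}
{"offset": [0.0093, 0.0379, -0.0056], "twist": [-0.0, -0.01, -1.4]}
{"offset": [0.0084, 0.0382, -0.0056], "twist": [-0.0, -0.01, -1.4]}
```

Request:
send_rows --rows '[{"offset": [0.014, 0.02, -0.03], "twist": [0, 0, -1.4]}, {"offset": [0.02, 0.03, -0.02], "twist": [0, 0, -1.4]}, {"offset": [0.0207, 0.0325, -0.015], "twist": [0, 0, -1.4]}, {"offset": [0.02, 0.033, -0.012], "twist": [0, 0, -1.4]}, {"offset": [0.019, 0.034, -0.01], "twist": [0, 0, -1.4]}]'

```text
t: 24.13
ee_pos: [582.5, -192.6, 312.6]
orientation: [0.737, 3.05, -0.003]
ft_force: [-0.1, 0.1, -1.4]
width: 33.1
```

Request:
send_rows --rows '[{"offset": [0.018, 0.0345, -0.005], "twist": [0, 0, -1.4]}, {"offset": [0.0174, 0.035, -0.002], "twist": [0, 0, -1.4]}, {"offset": [0.0165, 0.0354, 0], "twist": [0, 0, -1.4]}, {"offset": [0.0157, 0.036, 0], "twist": [0, 0, -1.4]}, {"offset": [0.0148, 0.036, 0], "twist": [0, 0, -1.4]}]'

```text
t: 24.55
ee_pos: [579.4, 11.2, 329.7]
orientation: [0.541, 3.078, -0.003]
ft_force: [-0.2, 0.3, 0.1]
width: 33.3
```

```bash
python3 -c "
from go import *
via(((575,297,145),80))"
```

```text
t 24.55 grasp [579.4  11.2 166.7] yaw 70.1 D 286.7 n 8 rv [-0.03  0.96 -9.94] F [-0.2  0.3  0.1] w 33.3
{"offset": [0.0127, 0.0334, 0.0025], "twist": [-0.0, 0.12, -1.24]}
{"offset": [0.012, 0.0337, 0.0026], "twist": [-0.0, 0.12, -1.24]}
{"offset": [0.0113, 0.0339, 0.0026], "twist": [-0.0, 0.12, -1.24]}
{"offset": [0.0105, 0.0342, 0.0026], "twist": [-0.0, 0.12, -1.24]}
{"offset": [0.0098, 0.0344, 0.0026], "twist": [-0.0, 0.12, -1.24]}
{"offset": [0.009, 0.0346, 0.0027], "twist": [-0.0, 0.12, -1.24]}
{"offset": [0.0083, 0.0348, 0.0027], "twist": [-0.0, 0.12, -1.24]}
{"offset": [0.0075, 0.0349, 0.0027], "twist": [-0.0, 0.12, -1.24]}
```

Request:
send_rows --rows '[{"offset": [0.0127, 0.0334, 0.002], "twist": [0, 0.12, -1.2]}, {"offset": [0.012, 0.0337, 0.002], "twist": [0, 0.12, -1.2]}, {"offset": [0.0113, 0.034, 0.002], "twist": [0, 0.12, -1.2]}, {"offset": [0.0105, 0.034, 0.002], "twist": [0, 0.12, -1.2]}, {"offset": [0.01, 0.0344, 0.002], "twist": [0, 0.12, -1.2]}]'

```text
t: 24.97
ee_pos: [574.5, 199.9, 326.3]
orientation: [0.369, 3.107, 0.002]
ft_force: [1.3, -0.3, -0.7]
width: 33.3
```

Request:
send_rows --rows '[{"offset": [0.009, 0.0346, 0.002], "twist": [0, 0.12, -1.2]}, {"offset": [0.008, 0.034, 0.003], "twist": [0, 0.12, -1.2]}, {"offset": [0.006, 0.025, 0.005], "twist": [0, 0.12, -1]}, {"offset": [0, 0.004, 0.008], "twist": [0, 0, 0]}, {"offset": [0, 0, 0.005], "twist": [0, 0, 0]}]'

```text
t: 25.38
ee_pos: [571.3, 313.0, 309.7]
orientation: [0.259, 3.117, 0.011]
ft_force: [-0.0, -0.5, -0.3]
width: 33.4
```

```bash
python3 -c "
from go import *
via(((575,297,95),80,3))"
```

```text
t 25.3833 grasp [571.3 313.  146.7] yaw 80.5 D 54.3 n 3 rv [0.47 0.76 0.51] F [-0.  -0.5 -0.3] w 33.4
{"offset": [-0.0019, -0.0052, 0.0172], "twist": [0.16, 0.25, 0.17]}
{"offset": [-0.002, -0.0052, 0.0172], "twist": [0.16, 0.25, 0.17]}
{"offset": [-0.0021, -0.0051, 0.0172], "twist": [0.16, 0.25, 0.17]}
```

Request:
send_rows --rows '[{"offset": [-0.005, -0.012, 0.01], "twist": [0.4, 0.7, 0.5]}, {"offset": [0, 0, 0.016], "twist": [0, 0, 0]}, {"offset": [0, 0, 0.016], "twist": [0, 0, 0]}, {"offset": [0, 0, 0.005], "twist": [0, 0, 0]}, {"offset": [0, 0, 0], "twist": [0, 0, 0]}]'

```text
t: 25.8
ee_pos: [575.0, 292.5, 260.7]
orientation: [-0.282, -3.127, 0.004]
ft_force: [0.6, 0.4, -0.1]
width: 33.4
```

Run:
```python
from tray import *
from go import plan
im,d,i=grab('wrist'); P=cloud(i,d)
plan((575.3,297.4,70),80,2)
v=cv2.resize(im,None,fx=1.5,fy=1.5)
for u in w2p(i,place((516,236.3,np.radians(5.6)),M)): 
    if abs(u[0])<1000 and abs(u[1])<1000: cv2.circle(v,tuple(int(round(1.5*x+.25)) for x in u),0,(0,255,0),-1)
cv2.imwrite('pics/v9.png',v)
```

```text
t 25.85 grasp [575.1 292.4  98.1] yaw 79.7 D 28.5 n 2 rv [-0.15 -0.11 -0.31] F [-0.5 -0.5 -2.4] w 33.5
{"offset": [0.0003, 0.0025, 0.014], "twist": [-0.08, -0.06, -0.15]}
{"offset": [0.0003, 0.0025, 0.014], "twist": [-0.08, -0.06, -0.15]}
```

View pics/v9.png

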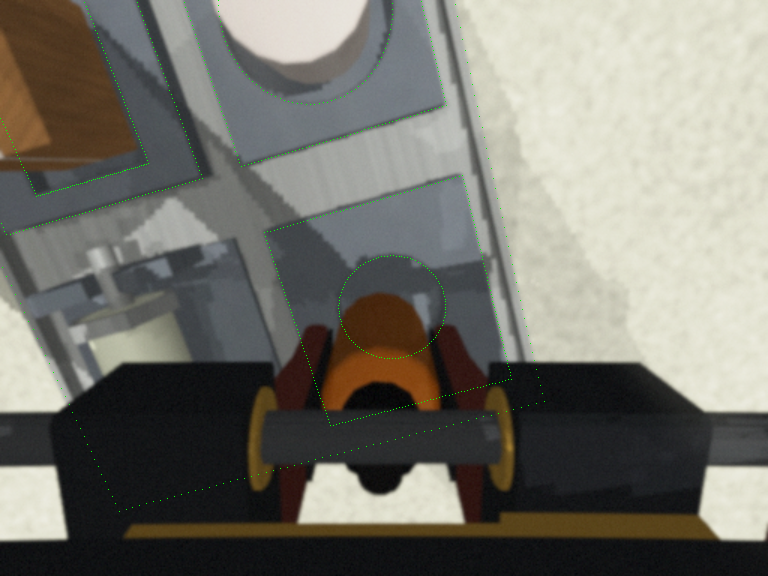

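The overlay matches the wells, and the jar, carton and roller look seated. Lowering the bottle.

Request:
send_rows --rows '[{"offset": [0.0005, 0.0035, 0.006], "twist": [-0.1, -0.1, -0.3]}, {"offset": [0, 0, 0.01], "twist": [0, 0, 0]}, {"offset": [0, 0, 0.01], "twist": [0, 0, 0]}, {"offset": [0, 0, 0], "twist": [0, 0, 0]}, {"offset": [0, 0, 0], "twist": [0, 0, 0]}]'

```text
t: 26.27
ee_pos: [576.7, 294.1, 235.0]
orientation: [0.278, 3.127, 0.001]
ft_force: [-0.9, -0.2, -1.6]
width: 33.3
```

```bash
python3 -c "
from go import *
via(((575.3,297.4,51),80,1))"
```

```text
t 26.2667 grasp [576.7 294.1  72. ] yaw 79.8 D 21.3 n 1 rv [ 0.04  0.13 -0.15] F [-0.9 -0.2 -1.6] w 33.3
{"offset": [0.002, 0.003, 0.021], "twist": [0.04, 0.13, -0.15]}
```

Request:
send_rows --rows '[{"offset": [0.0015, 0.0035, 0.003], "twist": [0, 0.1, -0.1]}, {"offset": [0, 0, 0.006], "twist": [0, 0, 0]}, {"offset": [0, 0, 0.007], "twist": [0, 0, 0]}, {"offset": [0, 0, 0.005], "twist": [0, 0, 0]}, {"offset": [0, 0, 0], "twist": [0, 0, 0]}]'

```text
t: 26.68
ee_pos: [576.3, 299.3, 213.7]
orientation: [0.273, 3.127, 0.004]
ft_force: [-1.6, -2.1, 9.2]
width: 34.0
```

```bash
python3 -c "
from go import *
via(((575.3,297.4,50.5),80,1))"
```

```text
t 26.6833 grasp [576.3 299.3  50.7] yaw 80.0 D 2.2 n 1 rv [0.14 0.16 0.03] F [-1.6 -2.1  9.2] w 34.0
{"offset": [0.0006, -0.0021, 0.0002], "twist": [0.14, 0.16, 0.03]}
```

Request:
send_rows --rows '[{"offset": [0.0005, -0.0015, 0], "twist": [0, 0, 0]}, {"offset": [0, 0, 0], "twist": [0, 0, 0]}, {"offset": [0, 0, 0], "twist": [0, 0, 0]}, {"offset": [0, 0, 0], "twist": [0, 0, 0]}, {"offset": [0, 0, 0], "twist": [0, 0, 0]}]' --gripper 0.06

```text
t: 27.1
ee_pos: [575.4, 298.1, 212.6]
orientation: [0.272, 3.127, 0.003]
ft_force: [0.7, -0.8, 0.4]
width: 59.4
```

Request:
send_rows --rows '[{"offset": [0, 0, 0], "twist": [0, 0, 0]}, {"offset": [0, 0, -0.012], "twist": [0, 0, 0]}, {"offset": [0, 0, -0.03], "twist": [0, 0, 0]}, {"offset": [0, 0, -0.04], "twist": [0, 0, 0]}, {"offset": [0, 0, -0.04], "twist": [0, 0, 0]}]'

```text
t: 27.52
ee_pos: [572.4, 296.5, 330.1]
orientation: [-0.271, -3.117, 0.012]
ft_force: [1.1, 0.8, 0.5]
width: 59.9
```

Request:
send_rows --rows '[{"offset": [0.03, 0, -0.04], "twist": [0, 0, 0]}, {"offset": [0.03, 0, -0.04], "twist": [0, 0, 0]}, {"offset": [0.02, 0, -0.02], "twist": [0, 0, 0]}, {"offset": [0, 0, 0], "twist": [0, 0, 0]}, {"offset": [0, 0, 0], "twist": [0, 0, 0]}]'

```text
t: 27.93
ee_pos: [504.4, 309.3, 433.2]
orientation: [0.274, 3.126, 0.006]
ft_force: [0.5, -0.0, 0.1]
width: 59.9
```

Run:
```python
from tray import *
o=ctrl.get_obs(); print(o['t'],o['ee_pos'])
for _ in range(2): im,d,i=grab('wrist')
P=cloud(i,d); p=(516,236.3,np.radians(5.6)); c,s=np.cos(p[2]),np.sin(p[2])
def loc(P,off):
    X=P[...,0]-p[0]; Y=P[...,1]-p[1]; return np.stack([c*X+s*Y-off[0],-s*X+c*Y-off[1],P[...,2]-4],-1)
for n,off,r,lo,hi in (('jar',J,40,50,65),('bottle shoulder',B,25,58,72),('bottle cap',B,25,80,105),('carton',C,45,58,72)):
    L=loc(P,off); q=L[(np.hypot(L[...,0],L[...,1])<r)&(L[...,2]>lo)&(L[...,2]<hi)]
    if len(q)>20: print(n,len(q),np.percentile(q,[1,50,99],axis=0).round(1).tolist())
L=loc(P,R)
for sg in (-1,1):
    q=L[(abs(sg*L[...,0]-57)<4)&(abs(L[...,1])<9)&(L[...,2]>25)&(L[...,2]<50)]; print('axle',sg,len(q),q.mean(0).round(1) if len(q) else '')
it,dt,i=grab('top'); P=cloud(i,dt)
for n,xy,r,lo,hi in (('small_jar',(431,-198),40,30,50),('short_roller',(442,-364),50,25,48)):
    q=P[(np.hypot(P[...,0]-xy[0],P[...,1]-xy[1])<r)&(P[...,2]>lo)&(P[...,2]<hi)]; print(n,len(q),q.mean(0).round(1))
v=cv2.resize(im,None,fx=1.2,fy=1.2); cv2.imwrite('pics/v10.png',v)
```

```text
27.9333 [504.40295985 309.30076361 433.21839177]
jar 2052 [[-24.0, -24.1, 56.1], [0.2, 0.7, 58.3], [25.3, 25.5, 60.1]]
bottle shoulder 377 [[-15.8, -13.1, 58.5], [-8.5, 6.2, 68.0], [12.4, 18.7, 71.7]]
bottle cap 310 [[-9.3, -6.8, 80.4], [-2.3, 3.5, 86.8], [9.7, 12.3, 100.1]]
carton 2179 [[-30.0, -15.7, 59.1], [-1.1, 3.6, 66.2], [29.2, 20.3, 67.9]]
axle -1 58 [-57.    2.8  38.9]
axle 1 0 
small_jar 171 [ 430.9 -198.3   40.4]
short_roller 193 [ 443.1 -363.6   34.7]
```

View pics/v10.png

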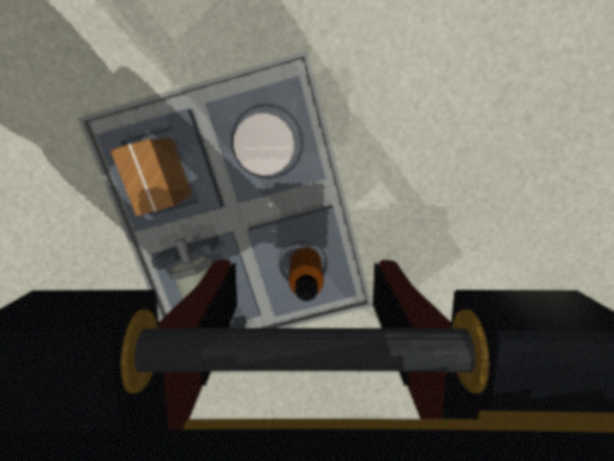

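```bash
python3 -c "
from h import *
print(ctrl.close_job())"
```

```text
the job is handed in; nothing more can be done
None
```

The kit tray is made up and the job was handed in at about 28 s of the 114 s allowed; no verdict was reported. I moved the roller, jar, carton and bottle in that order. The fingers were open and the arm well above the tray when I handed in.

My last checks, from wrist-camera depth against the fitted tray model:

| Item | Offset from centre (mm) | Height and other readings |
|---|---|---|
| Jar | within about 1 | top about 58 mm above the insert's origin (57 expected) |
| Bottle | about 3 in y, under 1 in x | touched the floor at the expected height |
| Carton | about 2 in y | top about 66 mm above the origin (65 expected), yaw within 0.5° |
| Roller | about 2 to 3 in y, within 4 | axis height about 34 mm (right for fully home) |

- **Roller:** I measured both axle ends right after placing it. In the last check the +x end was hidden by the gripper, so only the −x end was confirmed again. Part of the offset is probably measuring error, because the slots leave only about 1.5 mm of play.
- **Look-alikes:** the small jar and the short roller were within about 1 mm of where they started.
- **Disagreement:** the top camera placed the tray about 5 mm lower in y than the wrist camera. I went by the wrist camera, and the force at touchdown and the placed items bore that out.

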